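Fit the vial carrier to the indexing drive, load it and turn it to its stop

ROBOT

A 7-joint arm with a two-finger parallel gripper is mounted at the origin on the work surface; the furniture and walls round the work are solid. World frame = base frame: x ahead of the robot, y to its left, z up, the work surface at z = 0. Lengths are in m, angles in rad, forces in N, time in s.
With the tool pointing down it reaches from about 0.425 to 0.875 m from the base axis. Payload 8.4 kg.
Tool frame: the origin (TCP) lies at the very end of the fingers, on their centre line; the grasp point (between the pads) lies 19 mm behind it; z points along the fingers, y is the line along which they close (so a half turn about z gives the same grasp; the last joint's range is limited). The gripper opens to 85 mm and grips with 20 to 120 N. Pads are 22 mm wide; open, the fingers measure 114 mm over their backs; the gripper's body (76 mm by 85 mm) begins 54 mm behind the grasp point. The pads swing forward as they close: fully open they stand 13 mm farther back than shut.
Start: joints at [-1.344, 0.333, 0.04, 1.465, -0.013, 1.343, -0.059], TCP at [0.208, 0.616, 0.231] pointing down, gripper open.
Joint ranges: [-2.58, 2.58], [-0.38, 2.09], [-1.3, 1.39], [0.25, 2.4], [-1.5, 4.64], [0.08, 2.09], [-2.65, 2.65]. Speed limits (rad/s): [2.22, 2.22, 2.79, 2.79, 3.14, 3.14, 3.14].

INTERFACE

Orientations are given as a rotation vector (axis times angle).
In Python, from bench import r gives the robot as it stands.
- The arm moves only by the shell command python3 -m jog 'ROWS' [OPENING]. ROWS is JSON, one flat list of numbers, 6 for each row, row after row: the shift along the tool's x, y, z in cm, then the turn, a rotation vector about the tool's x, y, z in rad. A call has 1 to 12 rows; each row is the pose to reach, as a shift and turn from the pose commanded when the call began, along the tool's axes at that moment; what a row does not reach only later rows make up. A row lasts 1/12 s, in which the tool goes at most 41.7 mm and 7.16 degrees, less where a joint would pass 70% of its speed; a pose out of reach is approached as far as the arm can. A call with a gripper value outside its range is refused whole. OPENING is the closure, from -1 (fully open) to 1 (shut), set as the call begins (- or left out, the last holds). The fingers move at their own pace and stop on an object; the grip force is fixed at half the most. Time passes only in rows, so rows that repeat a pose let the fingers close. It gives the time, the measured TCP pose, the force, the opening and the grip force at its end, in the units of the state.
- r.get_state(): the state, without advancing time (a new reading comes with each control period).
- r.grab_frame(name): name is "scene" or "top" or "wrist"; returns the picture (384x512x3 uint8, red, green, blue); there is no depth.
- r.camera_params(name): a dict with "fov_y" (degrees; the focal length in pixels is half the picture's height over the tangent of half this angle, whatever the lens; pixels are square), "cx", "cy" (the principal point, pixels), "R" (3x3) and "t" (3): a world point X has camera coordinates R X + t. Camera axes: x right, y down, z forward; pixel columns grow to the right and rows downward; lengths in m; the calibration is good to about 2 mm. A picture is of the moment at which its call begins: read the wrist's pose just before it. camera_params takes no time and is no camera call; for the wrist camera it gives the pose at the moment of the call.
- r.job_done(): hands the job in; it is judged then, once.
The state is a dict: "t": time; "q": joint angles; "joint_velocities": joint speeds; "joint_efforts": joint torques, N m; "eef_pos": TCP position; "tool_rot": TCP orientation; "contact_force": force on the tool from outside, world axes, zero at the start; "moment": the same for the moment, N m; "width": opening from 0.0 (shut) to 1.0 (fully open); "gripper_force": force on a finger pad.
Only numpy, scipy, OpenCV 4.12 (cv2) and the standard library are available. Lean on these libraries where they do the work, as an engineer would, in place of code of your own. Each camera call takes 0.05 s, during which the arm holds its last target. There are 200 camera calls.

TASK

Fit the vial carrier onto the drive: set its hub over the square drive head and turn it while pressing until it drops down fully onto the flange. Then lay every loose vial that is lying on the table in a cradle of the carrier, one per cradle, cap either way, without letting them roll off, and only after that turn the loaded carrier clockwise (seen from above) by its handle until it meets the end stop. Leave the grey tub and the red loupe where they are.

Things in the scene. Friction and masses are not known exactly. Their poses are not given: they have to be found in the camera images.
- drive_unit: Fixed grey square housing of the indexing drive, 150x150 mm, near the middle of the work area, any small yaw; its top is 45 mm above the table. Origin: centre of its underside. On it turns a round steel flange, 90 mm across, its top 55 mm above the table, and from the flange rises the square drive head.
- nose_tip (a point): Tip of the drive head, on the drive's axis, 87 mm above the table. The head is a 24x24 mm square, 20 mm tall (shoulder 75 mm above the table), topped by a tapered round nose 24 mm wide at the shoulder, 12 mm tall. A stiff slip clutch (1.5 N m) holds the head in the flange: its angle differs from start to start and is not told by the joint, the housing or this point's axes.
- flange_top (a point): Point on the vertical axis of the drive, on the top face of the flange, 55 mm above the table: the carrier's hub rests here when seated. Fixed in height; turns with the flange.
- spindle (a joint): Angle of the flange in rad. It turns stiffly (about 0.35 N m of friction, stays where left); it grows as the flange turns clockwise seen from above, from 0 (one stop) to 1.30 (the end stop, the working position). It starts between 0 and 0.25.
- carrier: Loose vial carrier, about 0.5 kg, lying on the pink towel (7 mm thick) at the right: a 244 mm aluminium disc, its top 40 mm above its underside, on a 70x70 mm hub with a square socket below and a square grip above. Origin: centre of the hub's underside; z up. On the disc lie four cradles in a pinwheel, each for one lying vial; their plates and vials reach up to 145 mm from the middle.
- hub_mouth (a point): Centre of the mouth of the hub's socket, at the carrier's origin: a blind square hole 27x27 mm, 34 mm deep, sides parallel to the carrier's x and y, so it fits the drive head at four angles, within about 0.13 rad. Over the nose but not in line, the hub stands about 20 mm above the flange; turned into line it drops these 20 mm.
- handle (a point): Middle of the carrier's upright square grip, 28x28 mm, sides parallel to the carrier's x and y, standing at the centre of the disc from 40 to 95 mm above the hub's underside; this point is at 80 mm, with the carrier's axes.
- cradle_1 (a point): Mid-point of a vial resting in this cradle: carrier x 20, y 78, z 64 mm, 24 mm above the cradle floor; axes of the carrier. The cradle runs along the carrier's x; two pairs of blocks 13 mm high, 44 mm apart, stand 36 to 56 mm either side of the middle (the middle is free for fingers), 10 mm high end blocks stand 67 mm from the middle.
- cradle_2 (a point): Mid-point of a vial resting in this cradle: carrier x -78, y 20, z 64 mm, 24 mm above the cradle floor; axes of the carrier. The cradle runs along the carrier's y; two pairs of blocks 13 mm high, 44 mm apart, stand 36 to 56 mm either side of the middle (the middle is free for fingers), 10 mm high end blocks stand 67 mm from the middle.
- cradle_3 (a point): Mid-point of a vial resting in this cradle: carrier x -20, y -78, z 64 mm, 24 mm above the cradle floor; axes of the carrier. The cradle runs along the carrier's x; two pairs of blocks 13 mm high, 44 mm apart, stand 36 to 56 mm either side of the middle (the middle is free for fingers), 10 mm high end blocks stand 67 mm from the middle.
- cradle_4 (a point): Mid-point of a vial resting in this cradle: carrier x 78, y -20, z 64 mm, 24 mm above the cradle floor; axes of the carrier. The cradle runs along the carrier's y; two pairs of blocks 13 mm high, 44 mm apart, stand 36 to 56 mm either side of the middle (the middle is free for fingers), 10 mm high end blocks stand 67 mm from the middle.
- vial_a: Capped glass sample vial lying on the table between two low battens, 124 mm long, glass 46 mm and black cap 48 mm in diameter, about 60 g; it rolls when pushed, with some resistance. Origin: centre of its flat base; its z runs along the vial to the cap. Three or four of the four vials are present.
- vial_a_mid (a point): Mid-point of vial_a's axis, 62 mm from its base, 24 mm above what it lies on; axes as vial_a.
- vial_b: Capped glass sample vial lying on the table between two low battens, 124 mm long, glass 46 mm and black cap 48 mm in diameter, about 60 g; it rolls when pushed, with some resistance. Origin: centre of its flat base; its z runs along the vial to the cap. Three or four of the four vials are present.
- vial_b_mid (a point): Mid-point of vial_b's axis, 62 mm from its base, 24 mm above what it lies on; axes as vial_b.
- vial_c: Capped glass sample vial lying on the table between two low battens, 124 mm long, glass 46 mm and black cap 48 mm in diameter, about 60 g; it rolls when pushed, with some resistance. Origin: centre of its flat base; its z runs along the vial to the cap. Three or four of the four vials are present.
- vial_c_mid (a point): Mid-point of vial_c's axis, 62 mm from its base, 24 mm above what it lies on; axes as vial_c.
- vial_d: Capped glass sample vial lying on the table between two low battens, 124 mm long, glass 46 mm and black cap 48 mm in diameter, about 60 g; it rolls when pushed, with some resistance. Origin: centre of its flat base; its z runs along the vial to the cap. Three or four of the four vials are present.
- vial_d_mid (a point): Mid-point of vial_d's axis, 62 mm from its base, 24 mm above what it lies on; axes as vial_d.
- batten_right: Fixed wooden strip on the table, 330 mm along world x, 12 mm wide, 13 mm high, between the drive and the vials: keeps vials from rolling under the carrier. Origin: centre of its underside. A vial may come to lie against it.
- batten_left: Fixed wooden strip like the other, 210 mm along world x, 12 mm wide, 13 mm high, left of the vials. Origin: centre of its underside.
- grey_tub: Bystander: grey tub, 70 mm across, 80 mm tall, at the back. Origin: centre of its underside.
- red_loupe: Bystander: small red folding loupe, 36x52x14 mm, between the drive and the carrier. Origin: centre of its underside.

How it is judged:
On the way, in this order (a step that is already met when the one before it is completed fails the run):
1. the carrier has dropped fully onto the drive head (z of carrier in the frame of flange_top below 0.005 m and horizontal distance between carrier and flange_top below 0.006 m and angle between carrier's own z axis and vertical below 0.06 rad), for 0.2 s.
2. every vial present lies in a cradle of the seated carrier (all of step 1 and ((distance between vial_a_mid and cradle_1 below 0.016 m and angle between the z axis of vial_a and the x axis of carrier, either way round below 0.2 rad) or (distance between vial_a_mid and cradle_2 below 0.016 m and angle between the z axis of vial_a and the y axis of carrier, either way round below 0.2 rad) or (distance between vial_a_mid and cradle_3 below 0.016 m and angle between the z axis of vial_a and the x axis of carrier, either way round below 0.2 rad) or (distance between vial_a_mid and cradle_4 below 0.016 m and angle between the z axis of vial_a and the y axis of carrier, either way round below 0.2 rad)) and ((distance between vial_b_mid and cradle_1 below 0.016 m and angle between the z axis of vial_b and the x axis of carrier, either way round below 0.2 rad) or (distance between vial_b_mid and cradle_2 below 0.016 m and angle between the z axis of vial_b and the y axis of carrier, either way round below 0.2 rad) or (distance between vial_b_mid and cradle_3 below 0.016 m and angle between the z axis of vial_b and the x axis of carrier, either way round below 0.2 rad) or (distance between vial_b_mid and cradle_4 below 0.016 m and angle between the z axis of vial_b and the y axis of carrier, either way round below 0.2 rad)) and ((distance between vial_c_mid and cradle_1 below 0.016 m and angle between the z axis of vial_c and the x axis of carrier, either way round below 0.2 rad) or (distance between vial_c_mid and cradle_2 below 0.016 m and angle between the z axis of vial_c and the y axis of carrier, either way round below 0.2 rad) or (distance between vial_c_mid and cradle_3 below 0.016 m and angle between the z axis of vial_c and the x axis of carrier, either way round below 0.2 rad) or (distance between vial_c_mid and cradle_4 below 0.016 m and angle between the z axis of vial_c and the y axis of carrier, either way round below 0.2 rad)) and ((distance between vial_d_mid and cradle_1 below 0.016 m and angle between the z axis of vial_d and the x axis of carrier, either way round below 0.2 rad) or (distance between vial_d_mid and cradle_2 below 0.016 m and angle between the z axis of vial_d and the y axis of carrier, either way round below 0.2 rad) or (distance between vial_d_mid and cradle_3 below 0.016 m and angle between the z axis of vial_d and the x axis of carrier, either way round below 0.2 rad) or (distance between vial_d_mid and cradle_4 below 0.016 m and angle between the z axis of vial_d and the y axis of carrier, either way round below 0.2 rad))), for 0.3 s.
3. the loaded carrier is turned to the end stop (all of step 2 and value of joint spindle above 1.24 rad), for 0.2 s.
At the end, for the whole second after the job is handed in: Carrier seated (hub within 5 mm of the flange, 6 mm of the axis, level), every present vial lying in a cradle (mid-point within 16 mm, axis within 0.2 rad), flange within 0.06 rad of the end stop, all at rest and released (all of step 3 and linear speed of carrier below 0.02 m/s and linear speed of each of vial_a, vial_b, vial_c, vial_d below 0.03 m/s); the robot touches nothing.
It fails at once if the grey tub or the red loupe is displaced by more than 5 cm (distance of any of grey_tub, red_loupe from where it was at the start of the episode above 0.05 m).
Of vial_a, vial_b, vial_c, vial_d only 3 to 4 are there at a start; the rules pass over those that are not, and their reading is None.
At some moment in a run one of vial_a, vial_b, vial_c, vial_d may be knocked a few centimetres aside while the robot is not near it.
It also fails if it takes over 210 s, if anything falls off the work surface, if the arm or the gripper's body presses on something with over 40 N, if the wrist force passes 120 N, or if a joint passes its speed limit or range.

## Working session

There is one attempt and no reset: what is moved stays moved. The work goes in short steps, Python scripts to look and compute and a shell command to move; the robot and the scene stay as the last step left them, time stands still between calls to the robot, and variables do not carry over. Pictures are saved under pics/ and viewed, at most 14 in all, crops included, and the job is handed in when it is done.

```bash
ls; mkdir -p pics
python3 - <<'E'
from bench import r
import cv2,numpy as np
np.set_printoptions(precision=4,suppress=True)
s=r.get_state();print(s)
a=[]
for n in("scene","top"):
    im=r.grab_frame(n);cv2.imwrite(f"pics/{n}0.png",im[...,::-1]);p=r.camera_params(n);print(n,p)
E
```

```text
pics
{'t': 0.0, 'q': array([-1.3442,  0.3339,  0.0399,  1.4663, -0.0134,  1.3433, -0.0585]), 'joint_velocities': array([-0.0013, -0.0001,  0.0003,  0.0004,  0.0001, -0.0003, -0.0006]), 'joint_efforts': array([  0.0001, -65.8564,   1.3652, -40.5541,   0.0167,   0.0132,
        -0.    ]), 'eef_pos': array([0.2079, 0.6154, 0.2304]), 'tool_rot': array([-0.5095, -3.0999,  0.0026]), 'contact_force': array([ 0.1992, -0.1863,  0.0252]), 'moment': array([ 0.0123, -0.0326, -0.042 ]), 'gripper_force': 0.0, 'width': 0.9991658663816434}
scene {'fov_y': 44.00053134194326, 'cx': 257.35048700367594, 'cy': 195.77277300953452, 'R': array([[ 0.8944, -0.4468, -0.0186],
       [-0.258 , -0.4816, -0.8375],
       [ 0.3653,  0.7539, -0.5461]]), 't': array([-0.4628,  0.2212,  1.3389])}
top {'fov_y': 46.591361003993526, 'cx': 252.84530082891249, 'cy': 193.2800159923816, 'R': array([[ 0.0157, -0.9996,  0.023 ],
       [-0.9826, -0.0197, -0.1849],
       [ 0.1853, -0.0197, -0.9825]]), 't': array([-0.0121,  0.5597,  1.5107])}
```

View pics/top0.png

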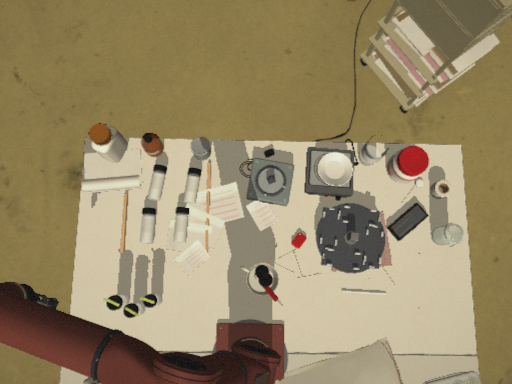

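View pics/scene0.png

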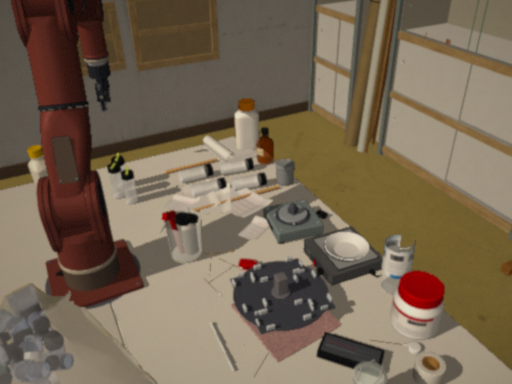

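Top view: the drive is at about (270,180), the carrier at (350,238) and the loupe at (299,241). Four vials lie at about (157,182), (192,186), (148,225) and (181,224). The grey tub is at (201,148). Next I'll measure them.

```bash
cat > h.py <<'E'
import cv2,numpy as np
from bench import r
from scipy.spatial.transform import Rotation as Ro
np.set_printoptions(precision=4,suppress=True)
def cam(n):
    p=r.camera_params(n);p['f']=192/np.tan(np.radians(p['fov_y'])/2);p['R']=np.array(p['R']);p['t']=np.array(p['t']);return p
def ray(p,uv,z):
    uv=np.atleast_2d(uv).astype(float)
    d=np.c_[(uv[:,0]-p['cx'])/p['f'],(uv[:,1]-p['cy'])/p['f'],np.ones(len(uv))]@p['R']
    c=-p['R'].T@p['t'];k=(z-c[2])/d[:,2];return c+d*k[:,None]
def px(p,X):
    c=np.atleast_2d(X)@p['R'].T+p['t'];return c[:,:2]/c[:,2:]*p['f']+[p['cx'],p['cy']]
def blobs(m,lo,hi):
    n,l,s,c=cv2.connectedComponentsWithStats(m.astype(np.uint8))
    return [(s[i,4],c[i],l==i) for i in range(1,n) if lo<s[i,4]<hi]
E
python3 - <<'E'
from h import *
p=cam("top");im=cv2.imread("pics/top0.png")
g=im.max(2)
for name,z,uv in(("grip",.102,(351,237)),("drive nose",.087,(271,179)),("loupe",.014,(299,241)),("tub",.08,(201,143))):print(name,ray(p,uv,z))
# carrier disc: dark blob
m=(g<75);m=cv2.morphologyEx(m.astype(np.uint8),cv2.MORPH_CLOSE,np.ones((9,9)))
for a,c,_ in blobs(m,600,8000):print("dark",a,c,ray(p,c,.047))
# vials: caps
m=(g<60);m[:, :130]=0;m[:, 215:]=0;m[:150]=0;m[250:]=0
for a,c,_ in blobs(m,20,400):print("cap",a,c,ray(p,c,.024))
a=cv2.resize(im[140:260,130:230],None,fx=5,fy=5,interpolation=2)[:, :500]
b=cv2.resize(im[140:285,240:400],None,fx=4,fy=4,interpolation=2)
cv2.imwrite("pics/zb.png",b[:600]);cv2.imwrite("pics/za.png",a)
E
```

```text
grip [[ 0.4081 -0.332   0.102 ]]
drive nose [[ 0.6047 -0.0632  0.087 ]]
loupe [[ 0.3989 -0.1685  0.014 ]]
tub [[0.7304 0.1831 0.08  ]]
dark 5181 [355.2793 228.3405] [[ 0.4437 -0.3611  0.047 ]]
cap 65 [160.1077 167.7692] [[0.6517 0.3319 0.024 ]]
cap 64 [194.625  170.7031] [[0.6435 0.2079 0.024 ]]
cap 69 [182.3768 209.8551] [[0.5006 0.2453 0.024 ]]
cap 67 [148.791  210.4328] [[0.4963 0.3632 0.024 ]]
```

View pics/zb.png

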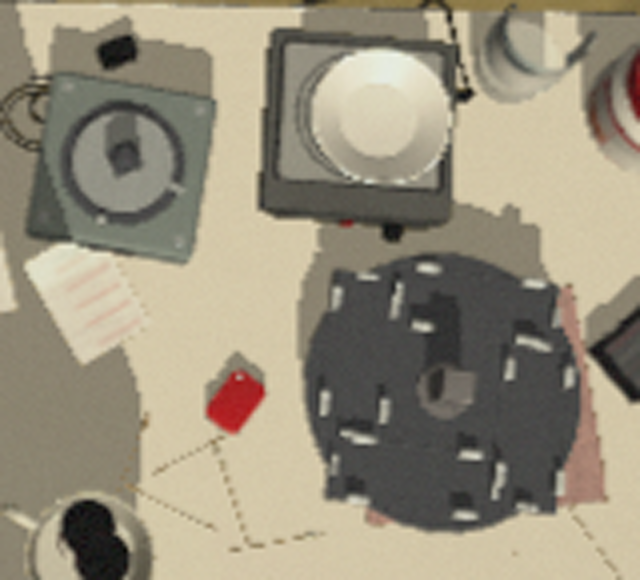

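```bash
cat >> h.py <<'E'
def pl(pos,phi,s=None):
    "shift (cm) and turn in tool axes to bring TCP to pos, pointing down, tool y at world angle phi (deg; nearest half turn)"
    s=s or r.get_state();R0=Ro.from_rotvec(s['tool_rot']).as_matrix()
    cur=np.degrees(np.arctan2(R0[1,1],R0[0,1]));phi=cur+(phi-cur+90)%180-90
    a=np.radians(phi);y=np.array([np.cos(a),np.sin(a),0]);z=np.array([0,0,-1.])
    R1=np.c_[np.cross(y,z),y,z]
    print("cur phi %.1f"%cur,"pos",s['eef_pos'],"q7 %.2f"%s['q'][6],"t %.1f"%s['t'],"| shift",(R0.T@(np.array(pos)-s['eef_pos'])*100).round(2),"turn",Ro.from_matrix(R0.T@R1).as_rotvec().round(3))
def shot(n,name):
    p=cam(n);im=r.grab_frame(n)[...,::-1].copy();cv2.imwrite(f"pics/{name}.png",im);return p,im
E
python3 - <<'E'
from h import *
pl([.55,-.06,.36],0)
p=cam("wrist");s=r.get_state();R0=Ro.from_rotvec(s['tool_rot']).as_matrix()
c=-p['R'].T@p['t'];print("cam in tool",R0.T@(c-s['eef_pos']),p['fov_y'],p['R']@R0)
E
```

```text
cur phi 71.3 pos [0.2079 0.6154 0.2305] q7 -0.06 t 0.1 | shift [-54.03 -53.06 -12.87] turn [-0.001  0.001  1.245]
cam in tool [ 0.0672 -0.0007 -0.1427] 60.32871859959484 [[-0.0002  1.     -0.0004]
 [-0.9648 -0.0003 -0.263 ]
 [-0.263   0.0003  0.9648]]
```

```bash
python3 -m jog '[-54,-53,-13,0,0,1.24, -54,-53,-13,0,0,1.24, -54,-53,-13,0,0,1.24, -54,-53,-13,0,0,1.24, -54,-53,-13,0,0,1.24, -54,-53,-13,0,0,1.24, -54,-53,-13,0,0,1.24, -54,-53,-13,0,0,1.24, -54,-53,-13,0,0,1.24, -54,-53,-13,0,0,1.24, -54,-53,-13,0,0,1.24, -54,-53,-13,0,0,1.24]'; python3 -c "
from h import *
pl([.6,-.06,.22],0)"
```

```text
t: 1.1
eef_pos: [0.431, 0.174, 0.3162]
tool_rot: [-2.217, -2.226, -0.0]
contact_force: [0.5, 0.7, 0.0]
width: 1.0
gripper_force: 0.0
cur phi 0.2 pos [0.431  0.174  0.3162] q7 -0.52 t 1.1 | shift [-23.48  16.8    9.61] turn [-0.    -0.     0.004]
```

```bash
python3 -m jog '[-23.5,16.8,9.6,0,0,0, -23.5,16.8,9.6,0,0,0, -23.5,16.8,9.6,0,0,0, -23.5,16.8,9.6,0,0,0, -23.5,16.8,9.6,0,0,0, -23.5,16.8,9.6,0,0,0, -23.5,16.8,9.6,0,0,0, -23.5,16.8,9.6,0,0,0, -23.5,16.8,9.6,0,0,0, -23.5,16.8,9.6,0,0,0]'; python3 -c "
from h import *
p,im=shot('wrist','w1');s=r.get_state();print(s['eef_pos'])
import pickle;pickle.dump(p,open('pw1.pkl','wb'))"
```

```text
t: 1.93
eef_pos: [0.5995, -0.0588, 0.2191]
tool_rot: [-2.218, -2.224, 0.003]
contact_force: [0.1, 0.5, -0.2]
width: 1.002
gripper_force: 0.0
[ 0.5996 -0.0576  0.2197]
```

View pics/w1.png

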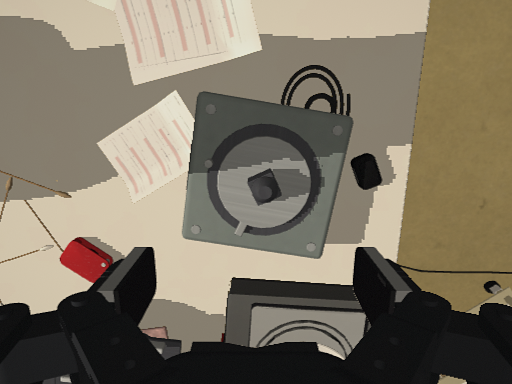

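Wrist view: the square head is centred at about (265,187), clearly tilted, and the flange ring is at (265,179). I'll get the head's corners and the axis.

Run:
```python
from h import *
import pickle
p=pickle.load(open('pw1.pkl','rb'));im=cv2.imread('pics/w1.png');g=cv2.cvtColor(im,6)
for x in range(240,292,4):pass
z=cv2.resize(im[155:220,230:300],None,fx=8,fy=8,interpolation=cv2.INTER_NEAREST);cv2.imwrite('pics/w1z.png',z)
print(g[187,235:295:3],g[160:215:3,265])
# flange: dark ring hole -> fit ring dark blob
m=(g<62)&(g>0);m=m.astype(np.uint8)
for a,c,l in blobs(m,300,20000):
    if abs(c[0]-265)<15 and abs(c[1]-185)<15:
        cs,_=cv2.findContours(l.astype(np.uint8),0,2);k=max(cs,key=cv2.contourArea)
        print(a,c,cv2.fitEllipse(k),cv2.minAreaRect(k))
```

```text
[138 139 141 144 145  62  70  74  67  65  69  66  36  35  32  93  92  92
  91  90] [ 90 145 145 142  40  68  45  47  49  69  67  66  64  52  52 140 148 144
 144]
457 [267.0897 185.1182] ((264.58221435546875, 186.32106018066406), (29.515260696411133, 30.456342697143555), 7.680124282836914) ((264.45361328125, 187.02061462402344), (30.054244995117188, 26.195934295654297), 66.03751373291016)
```

View pics/w1z.png

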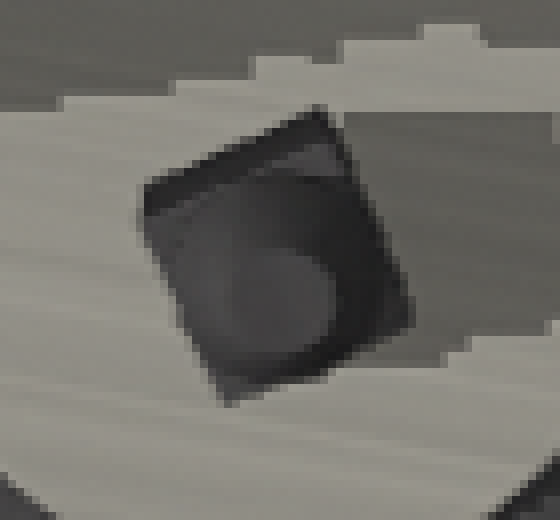

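Run:
```python
from h import *
import pickle
p=pickle.load(open('pw1.pkl','rb'))
C=np.array([[140,222],[328,145],[412,320],[228,404]])/8+[230,155]
X=ray(p,C,.075);print(X[:,:2],X.mean(0));
for i in range(4):
    d=X[(i+1)%4]-X[i];print(np.linalg.norm(d),np.degrees(np.arctan2(d[1],d[0]))%90)
print("tip",ray(p,np.array([[285,300]])/8+[230,155],.087))
for c in ((212,100),(346,117),(324,254),(189,237)):pass
H=ray(p,np.array([[200,93],[352,117],[321,257],[183,238]]),.045);print("housing",H.mean(0)[:2],[np.degrees(np.arctan2(*(H[(i+1)%4]-H[i])[1::-1]))%90 for i in range(4)])
pl([.41,-.33,.25],-50)
```

```text
[[ 0.5925 -0.0583]
 [ 0.6133 -0.0496]
 [ 0.623  -0.0695]
 [ 0.6024 -0.0795]] [ 0.6078 -0.0642  0.075 ]
0.022550123005485596 22.91497329105336
0.022225106416748238 26.055126318152368
0.02287696232549046 25.723998604659386
0.023330941145830134 25.170233215257284
tip [[ 0.6083 -0.0641  0.087 ]]
housing [ 0.6079 -0.0629] [np.float64(81.53138957741221), np.float64(81.6639891010693), np.float64(81.7343677173915), np.float64(80.73429767961011)]
cur phi 0.3 pos [ 0.5996 -0.0576  0.2197] q7 0.21 t 2.0 | shift [-27.15 -19.1   -3.01] turn [-0.001  0.001  0.878]
```

```bash
python3 -m jog '[-26,-19,-4,0,0,0, -26,-19,-4,0,0,0, -26,-19,-4,0,0,0, -26,-19,-4,0,0,0, -26,-19,-4,0,0,0, -26,-19,-4,0,0,0, -26,-19,-4,0,0,0, -26,-19,-4,0,0,0, -26,-19,-4,0,0,0, -26,-19,-4,0,0,0]'; python3 -c "
from h import *
p,im=shot('wrist','w2');s=r.get_state();print(s['eef_pos'])
import pickle;pickle.dump(p,open('pw2.pkl','wb'))"
```

```text
t: 2.82
eef_pos: [0.4106, -0.3193, 0.2608]
tool_rot: [2.217, 2.224, 0.004]
contact_force: [0.0, 1.8, -0.4]
width: 1.0
gripper_force: 0.0
[ 0.4117 -0.3179  0.2604]
```

View pics/w2.png

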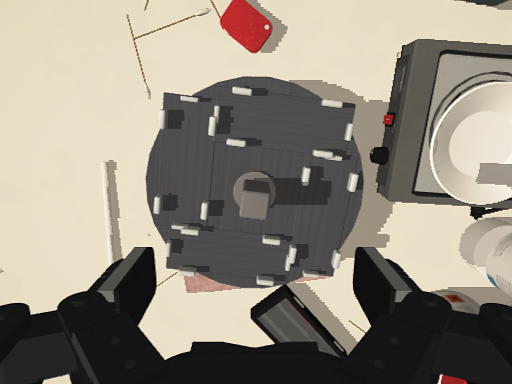

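The carrier fills the wrist view, with its disc centred at about (254,180) and the grip top at about (254,205). I'll measure the grip.

Run:
```python
from h import *
import pickle
p=pickle.load(open('pw2.pkl','rb'));im=cv2.imread('pics/w2.png');g=cv2.cvtColor(im,6)
print(g[205,230:280:4],g[170:225:4,254])
for t in(85,95):
  m=np.zeros_like(g);m[185:230,230:280]=(g[185:230,230:280]>t)
  for a,c,l in blobs(m,200,1500):
    cs,_=cv2.findContours(l.astype(np.uint8),0,2);R=cv2.minAreaRect(max(cs,key=cv2.contourArea))
    X=ray(p,cv2.boxPoints(R),.102);print(t,a,c,R,X[:,:2],X.mean(0))
    for i in range(4):
        d=X[(i+1)%4]-X[i];print(np.linalg.norm(d),np.degrees(np.arctan2(d[1],d[0]))%90)
m=(g<80).astype(np.uint8);m[:70]=0;m[300:]=0;m[:,:140]=0;m[:,372:]=0
m=cv2.morphologyEx(m,cv2.MORPH_CLOSE,np.ones((15,15)))
for a,c,l in blobs(m,15000,60000):print(a,c,ray(p,c,.047))
z=cv2.resize(im[160:235,215:295],None,fx=7,fy=7,interpolation=cv2.INTER_NEAREST);cv2.imwrite('pics/w2z.png',z)
```

```text
[ 79  78 102 134 123 122 121 121 119 116  69  81  81] [ 76 123  74  51  55  54 120 121 121 122 121 121 101  76]
85 905 [250.5293 202.7934] ((249.2899932861328, 201.96998596191406), (36.769554138183594, 31.819807052612305), 8.130102157592773) [[ 0.3859 -0.3538]
 [ 0.3906 -0.3228]
 [ 0.4248 -0.3277]
 [ 0.4209 -0.359 ]] [ 0.4056 -0.3408  0.102 ]
0.03139666973164237 81.30723622578576
0.03450771308213694 81.77562285576127
0.03154836408669205 82.95735661720113
0.03541531904326787 81.53936573069188
95 874 [250.5149 202.8009] ((249.27694702148438, 201.78463745117188), (36.218143463134766, 31.50482177734375), 7.125016689300537) [[ 0.3864 -0.3539]
 [ 0.3906 -0.323 ]
 [ 0.4243 -0.3273]
 [ 0.421  -0.3583]] [ 0.4056 -0.3406  0.102 ]
0.031090074593692618 82.2820683126247
0.033983585423346764 82.80795908316531
0.031220555966139665 83.91112608685435
0.03487025032842196 82.60091940717942
38020 [251.931  184.7498] [[ 0.4078 -0.3367  0.047 ]]
```

View pics/w2z.png

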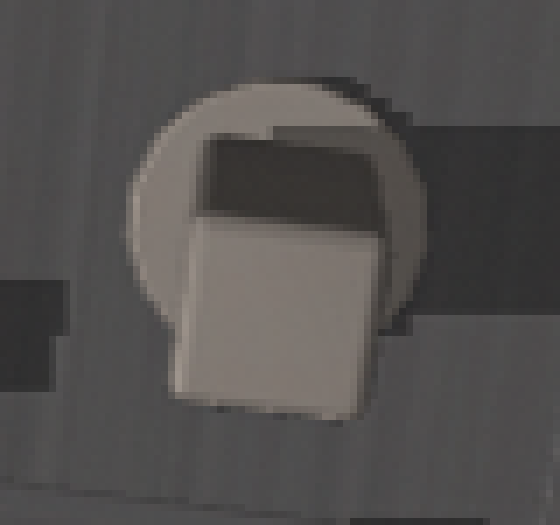

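Run:
```python
from h import *
import pickle
p=pickle.load(open('pw2.pkl','rb'))
X=ray(p,np.array([[196,215],[382,233],[360,416],[176,398]])/7+[215,160],.102);print(X.mean(0))
for i in range(4):
    d=X[(i+1)%4]-X[i];print(np.linalg.norm(d),np.degrees(np.arctan2(d[1],d[0]))%90)
print('base disc',ray(p,np.array([[277,222]])/7+[215,160],.047))
pl([X.mean(0)[0],X.mean(0)[1],.15],-6.5);pl([X.mean(0)[0],X.mean(0)[1],.072],-6.5)
```

```text
[ 0.4108 -0.3438  0.102 ]
0.02517838479250963 84.42164039289432
0.02619313314708508 84.21729868646875
0.02545339486847963 84.22094327541538
0.02610640557507839 83.61337103115065
base disc [[ 0.4108 -0.3446  0.047 ]]
cur phi 0.3 pos [ 0.4117 -0.3179  0.2604] q7 0.63 t 2.9 | shift [-2.61 -0.12 11.04] turn [ 0.002 -0.001  0.119]
cur phi 0.3 pos [ 0.4117 -0.3179  0.2604] q7 0.63 t 2.9 | shift [-2.62 -0.14 18.84] turn [ 0.002 -0.001  0.119]
```

```bash
python3 -m jog '[-2.6,-0.1,5,0,0,0.11, -2.6,-0.1,8,0,0,0.11, -2.6,-0.1,10,0,0,0.11, -2.6,-0.1,13,0,0,0.11, -2.6,-0.1,16,0,0,0.11, -2.6,-0.1,19,0,0,0.11, -2.6,-0.1,19,0,0,0.11, -2.6,-0.1,19,0,0,0.11]'; python3 -c "
from h import *
pl([.4108,-.344,.07],-6)"
```

```text
t: 3.53
eef_pos: [0.4105, -0.343, 0.0693]
tool_rot: [-2.33, -2.102, 0.002]
contact_force: [-0.6, -1.0, 0.7]
width: 0.997
gripper_force: 0.0
cur phi -5.9 pos [ 0.4105 -0.343   0.0693] q7 0.81 t 3.5 | shift [-0.1   0.04 -0.07] turn [-0.003 -0.001  0.002]
```

Aligned, so I'll close, then lift.

```bash
python3 -m jog '[0,0,0,0,0,0, 0,0,0,0,0,0, 0,0,0,0,0,0, 0,0,0,0,0,0, 0,0,0,0,0,0, 0,0,0,0,0,0, 0,0,0,0,0,0, 0,0,0,0,0,0, 0,0,0,0,0,0]' 1; python3 -m jog '[0,0,-2,0,0,0, 0,0,-5,0,0,0, 0,0,-8,0,0,0, 0,0,-11,0,0,0, 0,0,-14,0,0,0, 0,0,-14,0,0,0, 0,0,-14,0,0,0]'; python3 -c "
from h import *
pl([.608,-.064,.22],25);pl([.608,-.064,.22],-65)"
```

```text
t: 4.28
eef_pos: [0.4112, -0.3451, 0.0711]
tool_rot: [2.334, 2.101, 0.002]
contact_force: [0.6, 2.8, 8.1]
width: 0.319
gripper_force: 60.0
t: 4.87
eef_pos: [0.4108, -0.345, 0.2108]
tool_rot: [2.333, 2.101, 0.003]
contact_force: [-0.3, -0.1, -6.7]
width: 0.32
gripper_force: 61.4
cur phi -6.0 pos [ 0.4108 -0.345   0.2108] q7 0.66 t 4.9 | shift [30.01 16.68 -0.87] turn [ 0.003  0.    -0.541]
cur phi -6.0 pos [ 0.4108 -0.345   0.2108] q7 0.66 t 4.9 | shift [30.01 16.68 -0.87] turn [ 0.002 -0.002  1.03 ]
```

```bash
python3 -m jog '[2,1,-1,0,0,0, 5,2.7,-1,0,0,-0.08, 8,4.4,-1,0,0,-0.16, 11,6.1,-1,0,0,-0.24, 14,7.8,-1,0,0,-0.32, 17,9.5,-1,0,0,-0.4, 20,11.2,-1,0,0,-0.48, 23,12.8,-1,0,0,-0.54, 26,14.5,-1,0,0,-0.54, 28.5,15.9,-1,0,0,-0.54, 30,16.7,-1,0,0,-0.54, 30,16.7,-1,0,0,-0.54]'; python3 -c "
from h import *
shot('wrist','w3');shot('scene','s3');pl([.608,-.064,.155],25)"
```

```text
t: 5.87
eef_pos: [0.6087, -0.0585, 0.2168]
tool_rot: [-1.679, -2.651, 0.002]
contact_force: [-0.8, 0.9, -5.8]
width: 0.318
gripper_force: 61.5
cur phi 25.0 pos [ 0.6069 -0.0638  0.2177] q7 0.66 t 6.0 | shift [-0.07  0.12  6.27] turn [-0.004 -0.001 -0.   ]
```

```bash
python3 -m jog '[0,0.1,2,0,0,0, 0,0.1,4,0,0,0, 0,0.1,6,0,0,0, 0,0.1,7,0,0,0, 0,0.1,7.5,0,0,0, 0,0.1,8,0,0,0, 0,0.1,8.3,0,0,0, 0,0.1,8.3,0,0,0, 0,0.1,8.3,0,0,0]';  python3 -c "
from h import *
pl([.608,-.064,.119],25)"
```

```text
t: 6.72
eef_pos: [0.6091, -0.0638, 0.1376]
tool_rot: [1.69, 2.648, 0.001]
contact_force: [0.3, 0.9, -6.4]
width: 0.316
gripper_force: 61.4
cur phi 24.9 pos [ 0.6091 -0.0638  0.1376] q7 0.70 t 6.7 | shift [ 0.03 -0.11  1.86] turn [ 0.001  0.    -0.002]
```

```bash
python3 -m jog '[0,-0.1,0.3,0,0,0, 0,-0.1,0.6,0,0,0, 0,-0.1,0.9,0,0,0, 0,-0.1,0.9,0,0,0]';  python3 -c "
from h import *
pl([.608,-.064,.119],25)"
```

```text
t: 7.05
eef_pos: [0.6075, -0.064, 0.1273]
tool_rot: [-1.689, -2.648, 0.001]
contact_force: [-0.5, 0.5, -6.8]
width: 0.317
gripper_force: 61.3
cur phi 24.9 pos [ 0.6075 -0.064   0.1273] q7 0.70 t 7.0 | shift [-0.03  0.05  0.83] turn [-0.001 -0.    -0.001]
```

It's in line and going in. I'll lower it to the flange.

```bash
python3 -m jog '[0,0,0.3,0,0,0, 0,0,0.6,0,0,0, 0,0,0.8,0,0,0, 0,0,0.9,0,0,0, 0,0,0.9,0,0,0, 0,0,0.9,0,0,0]';  python3 -c "
from h import *
pl([.608,-.064,.119],25)"
```

```text
t: 7.55
eef_pos: [0.6078, -0.064, 0.1192]
tool_rot: [-1.69, -2.648, -0.0]
contact_force: [-2.4, 1.2, -0.4]
width: 0.322
gripper_force: 62.1
cur phi 24.9 pos [ 0.6078 -0.064   0.1192] q7 0.71 t 7.5 | shift [-0.    0.02  0.02] turn [ 0.    -0.    -0.001]
```

Seated: the wrist force dropped at the expected height. I'll release it, go up and look for the vials.

```bash
python3 -m jog '[0,0,0,0,0,0, 0,0,0,0,0,0, 0,0,0,0,0,0, 0,0,0,0,0,0, 0,0,0,0,0,0, 0,0,-3,0,0,0, 0,0,-6,0,0,0, 0,0,-10,0,0,0, 0,0,-14,0,0,0, 0,0,-16,0,0,0, 0,0,-16,0,0,0, 0,0,-16,0,0,0]' -1;  python3 - <<'E'
from h import *
p,im=shot('top','t4')
print(r.get_state()['t'])
g=im.max(2).astype(int)
# vial body: white/grey; caps
m=(g<60);m[:, :130]=0;m[:, 215:]=0;m[:150]=0;m[250:]=0
for a,c,_ in blobs(m,20,400):print("cap",a,c,ray(p,c,.024))
cv2.imwrite("pics/t4z.png",cv2.resize(im[135:260,110:240],None,fx=4.6,fy=4.6,interpolation=2))
pl([.56,.28,.33],0)
E
```

```text
t: 8.55
eef_pos: [0.6085, -0.0643, 0.2803]
tool_rot: [1.689, 2.647, 0.003]
contact_force: [0.1, 0.4, -1.1]
width: 0.999
gripper_force: 0.0
8.6
cap 64 [160.0156 167.75  ] [[0.6518 0.3322 0.024 ]]
cap 61 [194.6393 170.5902] [[0.6439 0.2078 0.024 ]]
cap 67 [182.3881 209.8507] [[0.5006 0.2453 0.024 ]]
cap 65 [148.7846 210.3385] [[0.4966 0.3633 0.024 ]]
cur phi 24.9 pos [ 0.6078 -0.064   0.2788] q7 0.64 t 8.6 | shift [33.21 10.16 -5.11] turn [ 0.    -0.     0.435]
```

View pics/t4z.png

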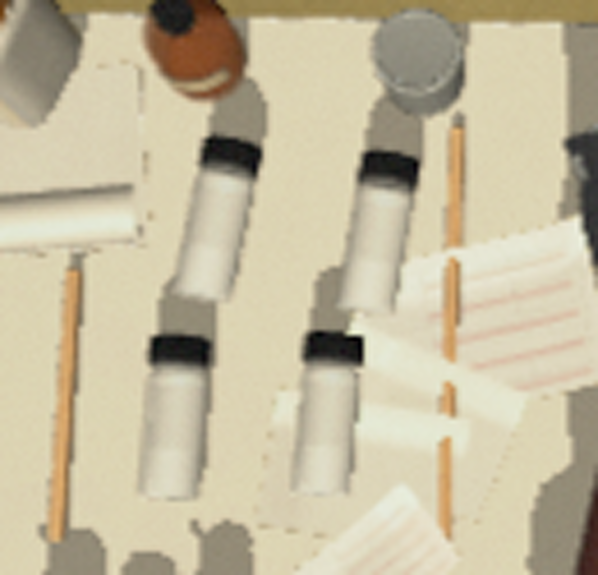

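```bash
python3 -m jog '[33,10,-5,0,0,0.43, 33,10,-5,0,0,0.43, 33,10,-5,0,0,0.43, 33,10,-5,0,0,0.43, 33,10,-5,0,0,0.43, 33,10,-5,0,0,0.43, 33,10,-5,0,0,0.43, 33,10,-5,0,0,0.43, 33,10,-5,0,0,0.43, 33,10,-5,0,0,0.43, 33,10,-5,0,0,0.43, 33,10,-5,0,0,0.43]';  python3 - <<'E'
from h import *
import pickle
p,im=shot('wrist','w5');pickle.dump(p,open('pw5.pkl','wb'));print(r.get_state()['eef_pos'])
E
```

```text
t: 9.6
eef_pos: [0.5594, 0.2762, 0.3277]
tool_rot: [2.217, 2.226, -0.004]
contact_force: [0.1, -1.3, 0.1]
width: 0.999
gripper_force: 0.0
[0.5597 0.2756 0.328 ]
```

View pics/w5.png

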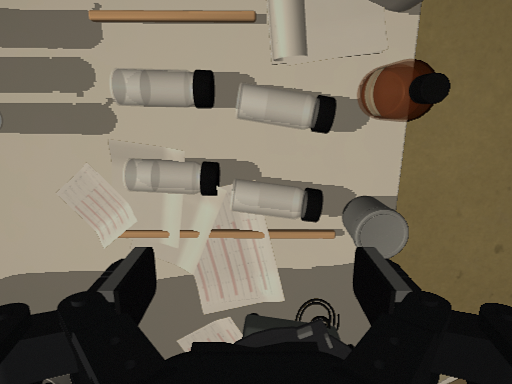

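The wrist view shows all four vials, caps to the right (+x). The cap ends are at about (214,89), (334,115), (219,179) and (322,206). The base ends are at about (112,87), (238,104), (125,176) and (233,196).

Run:
```python
from h import *
import pickle
p=pickle.load(open('pw5.pkl','rb'));im=cv2.imread('pics/w5.png');g=im.max(2)
u0=px(p,[p['R'].T@-p['t']+[0,0,-.4]])[0];print("nadir",u0)
m=g<45;m[240:]=0;m[:60]=0;m[:,:180]=0;m[:,345:]=0
for a,c,l in blobs(m,200,3000):
    cs,_=cv2.findContours(l.astype(np.uint8),0,2);R=cv2.minAreaRect(max(cs,key=cv2.contourArea));print("cap",a,c,R[1:],cv2.boundingRect(max(cs,key=cv2.contourArea)))
V=dict(a=((215,89),(111,87)),b=((335,116),(237,103)),c=((220,179),(124,176)),d=((322,207),(232,195)))
for k,(e,b) in V.items():
    E=[]
    for q,sgn in((e,1),(b,-1)):
        z=.045 if (q[0]-u0[0])*sgn>0 else .004
        E.append(ray(p,q,z)[0])
    E=np.array(E);d=E[0]-E[1];a=np.arctan2(d[1],d[0])
    # lateral on axis height
    mid=ray(p,(np.array(e)+b)/2.,.024)[0]
    print(k,"len",np.linalg.norm(d[:2]),"yaw",np.degrees(a),"mid ends",E.mean(0),"mid pix",mid)
z=np.vstack([np.hstack([cv2.resize(im[60:140,95:225],None,fx=3,fy=3),cv2.resize(im[70:150,225:355],None,fx=3,fy=3)]),np.hstack([cv2.resize(im[140:220,110:240],None,fx=3,fy=3),cv2.resize(im[160:240,220:350],None,fx=3,fy=3)])])
cv2.imwrite('pics/w5z.png',z);print(z.shape)
```

```text
nadir [254.7042 105.7021]
cap 756 [203.1772  88.3783] ((37.0, 20.0), 90.0) (193, 70, 21, 38)
cap 601 [324.8203 113.9567] ((19.92062759399414, 36.61088562011719), 10.954063415527344) (311, 95, 25, 38)
cap 582 [209.1375 177.7543] ((32.0, 19.0), 90.0) (200, 162, 20, 33)
cap 504 [313.0218 204.5952] ((18.667619705200195, 32.668338775634766), 8.130102157592773) (301, 188, 22, 34)
a len 0.12258921497089935 yaw 0.022459699378542284 mid ends [0.4438 0.3641 0.0245] mid pix [0.4406 0.3642 0.024 ]
b len 0.1233625690544733 yaw -7.060708188324558 mid ends [0.5978 0.3383 0.045 ] mid pix [0.5994 0.3381 0.024 ]
c len 0.12228161156804314 yaw -5.853985673785038 mid ends [0.4481 0.2467 0.0245] mid pix [0.4449 0.2467 0.024 ]
d len 0.1220192195433304 yaw -7.630951014274177 mid ends [0.5892 0.2197 0.045 ] mid pix [0.5904 0.2136 0.024 ]
(480, 780, 3)
```

View pics/w5z.png

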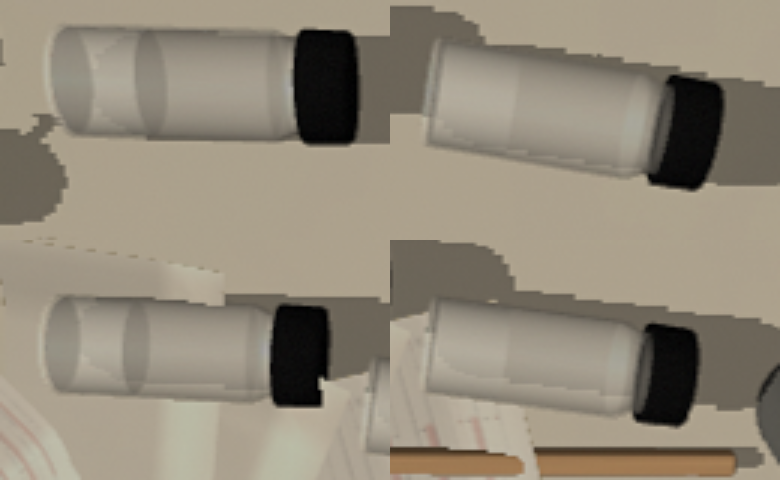

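Run:
```python
from h import *
import pickle
p=pickle.load(open('pw5.pkl','rb'))
print("batten R",ray(p,[[290,230],[290,238],[160,230],[160,238]],.013)[:,:2])
pl([.443,.364,.06],89);pl([.443,.364,.005],89)
```

```text
batten R [[0.6114 0.166 ]
 [0.6118 0.1533]
 [0.4194 0.1651]
 [0.4185 0.1524]]
cur phi 0.2 pos [0.5597 0.2756 0.328 ] q7 -0.38 t 9.7 | shift [  8.92 -11.61  26.8 ] turn [-0.002  0.    -1.55 ]
cur phi 0.2 pos [0.5597 0.2756 0.328 ] q7 -0.38 t 9.7 | shift [  8.93 -11.61  32.3 ] turn [-0.002  0.    -1.55 ]
```

```bash
python3 -m jog '[8.9,-11.6,18,0,0,-1.55, 8.9,-11.6,18,0,0,-1.55, 8.9,-11.6,18,0,0,-1.55, 8.9,-11.6,18,0,0,-1.55, 8.9,-11.6,18,0,0,-1.55, 8.9,-11.6,18,0,0,-1.55, 8.9,-11.6,18,0,0,-1.55, 8.9,-11.6,18,0,0,-1.55, 8.9,-11.6,18,0,0,-1.55, 8.9,-11.6,18,0,0,-1.55, 8.9,-11.6,18,0,0,-1.55, 8.9,-11.6,18,0,0,-1.55]';  python3 - <<'E'
from h import *
pl([.443,.364,.005],89)
E
```

```text
t: 10.65
eef_pos: [0.4438, 0.3638, 0.1487]
tool_rot: [-0.098, -3.14, 0.001]
contact_force: [-0.2, -0.0, -0.3]
width: 1.001
gripper_force: 0.0
cur phi 86.4 pos [0.4438 0.3638 0.1487] q7 0.83 t 10.7 | shift [ 0.08  0.02 14.37] turn [-0.001 -0.    -0.045]
```

```bash
python3 -m jog '[0,0,4,0,0,-0.045, 0,0,8,0,0,-0.045, 0,0,11,0,0,-0.045, 0,0,13.5,0,0,-0.045, 0,0,14.4,0,0,-0.045, 0,0,14.4,0,0,-0.045, 0,0,14.4,0,0,-0.045]' -1; python3 -m jog '[0,0,0,0,0,0, 0,0,0,0,0,0, 0,0,0,0,0,0, 0,0,0,0,0,0, 0,0,0,0,0,0, 0,0,0,0,0,0, 0,0,0,0,0,0]' 1;python3 -m jog '[0,0,-4,0,0,0, 0,0,-8,0,0,0, 0,0,-12,0,0,0, 0,0,-16,0,0,0, 0,0,-20,0,0,0, 0,0,-24,0,0,0, 0,0,-24,0,0,0]'
python3 - <<'E'
from h import *
shot('wrist','w6')
pl([.623,-.143,.25],115)
E
```

```text
t: 11.23
eef_pos: [0.4439, 0.3651, 0.0057]
tool_rot: [0.035, 3.141, -0.0]
contact_force: [0.0, -0.0, 0.8]
width: 0.999
gripper_force: 0.0
t: 11.82
eef_pos: [0.4438, 0.3666, 0.0065]
tool_rot: [0.032, 3.14, 0.003]
contact_force: [-1.0, -1.3, 7.6]
width: 0.519
gripper_force: 60.2
t: 12.4
eef_pos: [0.4458, 0.3677, 0.2542]
tool_rot: [0.033, 3.133, 0.015]
contact_force: [1.5, 0.4, -0.0]
width: 0.52
gripper_force: 62.1
cur phi 88.8 pos [0.4448 0.3671 0.2503] q7 0.84 t 12.4 | shift [-18.88 -50.63  -0.22] turn [ 0.006  0.007 -0.457]
```

View pics/w6.png

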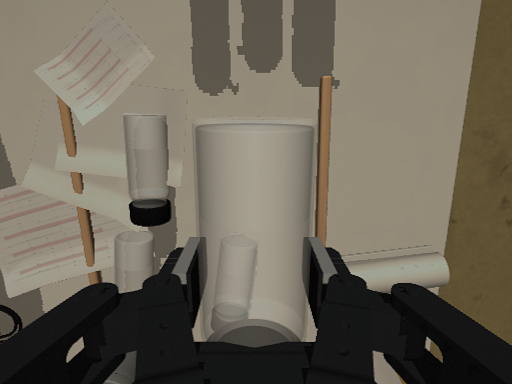

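```bash
cat >> h.py <<'E'
def axial(rows,zs,col=255):
    s=r.get_state();p=cam('wrist');R0=Ro.from_rotvec(s['tool_rot']).as_matrix()
    for v in rows:
        for z in zs:
            X=ray(p,(col,v),s['eef_pos'][2]-z)[0];print(v,z,(R0.T@(X-s['eef_pos'])).round(4))
E
python3 - <<'E'
from h import *
axial([119,127],[-.042,-.0185,.0045])
E
```

```text
119 -0.042 [ 0.0637 -0.0001 -0.0424]
119 -0.0185 [ 0.0629 -0.0001 -0.0188]
119 0.0045 [ 0.062  -0.      0.0042]
127 -0.042 [ 0.0614 -0.0001 -0.0423]
127 -0.0185 [ 0.06   -0.0001 -0.0188]
127 0.0045 [ 0.0586 -0.      0.0042]
```

Base rim at tool x ≈ 62 mm, so the vial is centred in the hand. I'm carrying it to cradle 3.

```bash
python3 -m jog '[-1.2,-3.2,0,0,0,-0.04, -2.6,-7,0,0,0,-0.1, -4,-10.8,0,0,0,-0.15, -5.4,-14.6,0,0,0,-0.2, -6.8,-18.4,0,0,0,-0.25, -8.2,-22.2,0,0,0,-0.3, -9.6,-26,0,0,0,-0.35, -11,-29.8,0,0,0,-0.4, -12.4,-33.6,0,0,0,-0.457, -13.8,-37.2,0,0,0,-0.457, -15,-40.5,0,0,0,-0.457, -16.2,-43.4,0,0,0,-0.457]'
python3 - <<'E'
from h import *
shot('wrist','w7')
pl([.623,-.143,.16],115);pl([.623,-.143,.102],115)
E
```

```text
t: 13.45
eef_pos: [0.5957, -0.0743, 0.2443]
tool_rot: [0.677, -3.067, 0.0]
contact_force: [-0.2, 0.4, 0.1]
width: 0.52
gripper_force: 62.0
cur phi 114.6 pos [ 0.5965 -0.0808  0.2444] q7 2.21 t 13.5 | shift [ 0.16 -6.73  8.47] turn [-0.004 -0.001 -0.007]
cur phi 114.6 pos [ 0.5965 -0.0808  0.2444] q7 2.21 t 13.5 | shift [ 0.16 -6.71 14.27] turn [-0.004 -0.001 -0.007]
```

View pics/w7.png

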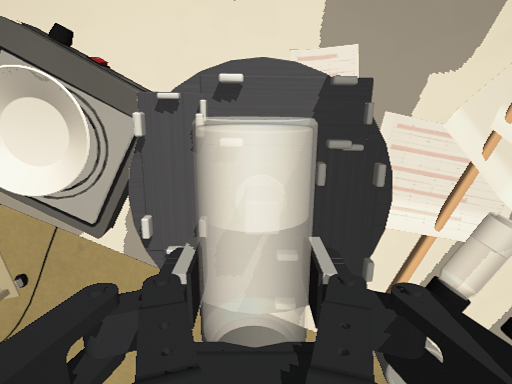

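The carrier's plates run square to the image, so its yaw is still about 25°. Carrying on to cradle 3.

```bash
python3 -m jog '[0.1,-3,2,0,0,0, 0.1,-5.5,4,0,0,0, 0.1,-6.7,6,0,0,0, 0.1,-6.7,8.4,0,0,0, 0.1,-6.7,8.4,0,0,0, 0.1,-6.7,8.4,0,0,0]'
python3 - <<'E'
from h import *
pl([.623,-.143,.102],115)
E
```

```text
t: 14.0
eef_pos: [0.6222, -0.1322, 0.1596]
tool_rot: [0.679, -3.064, -0.002]
contact_force: [0.5, 0.8, -0.7]
width: 0.52
gripper_force: 62.0
cur phi 115.0 pos [ 0.6222 -0.1322  0.1596] q7 2.37 t 14.0 | shift [ 0.37 -1.03  5.76] turn [ 0.002 -0.003 -0.   ]
```

```bash
python3 -m jog '[0.3,-1,0,0,0,0, 0.3,-1,1,0,0,0, 0.3,-1,2.5,0,0,0, 0.3,-1,4,0,0,0, 0.3,-1,4,0,0,0, 0.3,-1,4,0,0,0]'
python3 - <<'E'
from h import *
pl([.623,-.143,.102],115)
E
```

```text
t: 14.5
eef_pos: [0.6248, -0.143, 0.1212]
tool_rot: [0.68, -3.067, -0.0]
contact_force: [0.3, -0.1, -1.1]
width: 0.518
gripper_force: 62.0
cur phi 115.0 pos [ 0.6248 -0.143   0.1212] q7 2.40 t 14.5 | shift [0.16 0.07 1.92] turn [ 0. -0. -0.]
```

```bash
python3 -m jog '[0.1,0,0.6,0,0,0, 0.1,0,1.2,0,0,0, 0.1,0,1.7,0,0,0, 0.1,0,1.9,0,0,0, 0.1,0,1.9,0,0,0, 0.1,0,1.9,0,0,0]'; python3 -m jog '[0,0,0,0,0,0, 0,0,0,0,0,0, 0,0,0,0,0,0, 0,0,0,0,0,0]' -0.4; python3 -m jog '[0,0,-2,0,0,0, 0,0,-5,0,0,0, 0,0,-9,0,0,0, 0,0,-12,0,0,0, 0,0,-14,0,0,0, 0,0,-14,0,0,0]'
python3 - <<'E'
from h import *
shot('wrist','w8')
pl([.448,.247,.15],88)
E
```

```text
t: 15.0
eef_pos: [0.624, -0.143, 0.102]
tool_rot: [0.68, -3.067, -0.001]
contact_force: [-0.8, 1.4, -0.0]
width: 0.517
gripper_force: 62.1
t: 15.33
eef_pos: [0.6241, -0.1437, 0.1022]
tool_rot: [-0.679, 3.067, -0.0]
contact_force: [-0.3, -0.4, -1.1]
width: 0.703
gripper_force: 0.0
t: 15.83
eef_pos: [0.6259, -0.1445, 0.2473]
tool_rot: [-0.678, 3.061, -0.004]
contact_force: [0.4, -0.7, 0.4]
width: 0.703
gripper_force: 0.0
cur phi 115.0 pos [ 0.6251 -0.1441  0.2446] q7 2.36 t 15.9 | shift [-0.42 42.95  9.37] turn [-0.001  0.004  0.471]
```

View pics/w8.png

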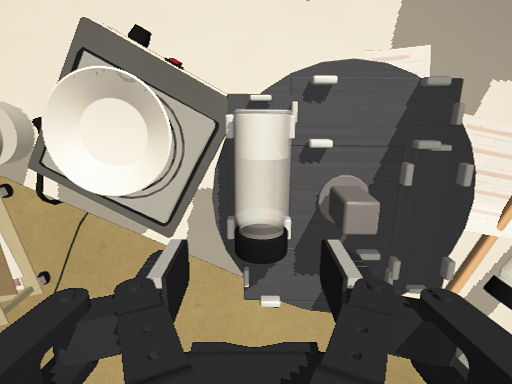

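Run:
```python
from h import *
p=cam('wrist')
def W(x,y,z,yaw=25):
    a=np.radians(yaw);return [.608+x*np.cos(a)-y*np.sin(a),-.064+x*np.sin(a)+y*np.cos(a),.055+z]
for n,P in dict(endA=(.047,-.078,.05),endB=(-.087,-.078,.05),vtopA=(.042,-.078,.087),vtopB=(-.082,-.078,.087),vmidA=(.042,-.078,.064),vmidB=(-.082,-.078,.064),grip=(0,0,.095),blk=(.016,-.051,.053)).items():print(n,px(p,[W(*P)])[0])
```

```text
endA [256.3458 253.5213]
endB [256.5424 104.0154]
vtopA [256.5626 267.5224]
vtopB [256.8011 111.1222]
vmidA [256.4259 255.1985]
vmidB [256.6265 110.5833]
grip [359.1964 222.5314]
blk [286.5138 223.2617]
```

Run:
```python
from h import *
p,im=shot('wrist','w9');s=r.get_state();print(s['eef_pos'],s['tool_rot'])
g=cv2.cvtColor(im,6)
for t in (85,100):
  m=np.zeros_like(g);m[170:260,325:400]=g[170:260,325:400]>t
  for a,c,l in blobs(m,300,5000):print(t,a,c)
cv2.imwrite('pics/w9z.png',cv2.resize(im[80:320,210:410],None,fx=2.4,fy=2.4))
def W(x,y,z,yaw=25):
    a=np.radians(yaw);return [.608+x*np.cos(a)-y*np.sin(a),-.064+x*np.sin(a)+y*np.cos(a),.055+z]
print(px(p,[W(0,0,.095),W(0,0,.045)]))
```

```text
[ 0.6243 -0.1436  0.2426] [-0.6794  3.0657 -0.0006]
85 2079 [355.696  206.3954]
100 1951 [356.0656 206.2711]
[[359.1964 222.5314]
 [342.3987 203.598 ]]
```

View pics/w9z.png

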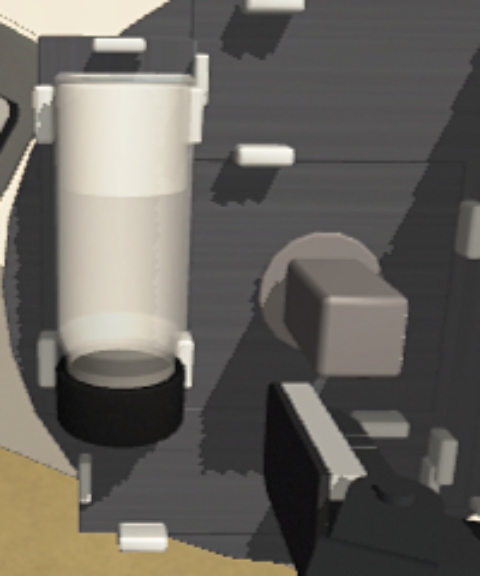

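Vial a is in cradle 3, between both block pairs and centred: its base rim is at row 110, against 111 expected. Next is vial c.

```bash
python3 -m jog '[-0.4,43,0,0,0,0.47, -0.4,43,0,0,0,0.47, -0.4,43,0,0,0,0.47, -0.4,43,0,0,0,0.47, -0.4,43,0,0,0,0.47, -0.4,43,0,0,0,0.47, -0.4,43,0,0,0,0.47, -0.4,43,0,0,0,0.47, -0.4,43,0,0,0,0.47, -0.4,43,0,0,0,0.47, -0.4,43,0,0,0,0.47, -0.4,43,0,0,0,0.47]' -1
python3 - <<'E'
from h import *
p,im=shot('wrist','w10')
g=im.max(2);pl([.448,.247,.008],88)
for a,c,l in blobs((g<45),300,6000):print("dark",a,c)
t,imt=shot('top','t10');m=(imt.max(2)<60);m[:, :130]=0;m[:, 215:]=0;m[:150]=0;m[250:]=0
for a,c,_ in blobs(m,20,400):print("cap",a,c,ray(t,c,.024))
E
```

```text
t: 16.93
eef_pos: [0.4413, 0.2549, 0.2402]
tool_rot: [-0.037, -3.138, 0.0]
contact_force: [0.1, 0.8, -0.8]
width: 0.999
gripper_force: 0.0
cur phi 88.5 pos [0.4432 0.2514 0.2403] q7 0.96 t 17.0 | shift [-0.54 -0.39 23.23] turn [-0.002 -0.002  0.008]
dark 786 [247.7303 222.2926]
cap 352 [177.5426 207.2614] [[0.5095 0.2628 0.024 ]]
cap 62 [194.6452 170.629 ] [[0.6438 0.2078 0.024 ]]
```

```bash
python3 - <<'E'
from h import *
p=cam('wrist');print(ray(p,(247.7,222.3),.03));pl([.448,.247,.008],88)
E
python3 -m jog '[-0.4,-0.3,4,0,0,0, -0.4,-0.3,8,0,0,0, -0.4,-0.3,12,0,0,0, -0.4,-0.3,15,0,0,0, -0.4,-0.3,15,0,0,0]'; python3 -c "
from h import *
pl([.448,.247,.008],88)"
```

```text
[[0.5034 0.2392 0.03  ]]
cur phi 88.3 pos [0.4446 0.2489 0.2406] q7 0.96 t 17.0 | shift [-0.38 -0.14 23.26] turn [-0.002 -0.002  0.005]
t: 17.45
eef_pos: [0.4467, 0.2407, 0.086]
tool_rot: [-0.057, -3.134, 0.012]
contact_force: [-1.1, -0.2, 0.1]
width: 1.0
gripper_force: 0.0
cur phi 87.9 pos [0.4467 0.2407 0.086 ] q7 1.06 t 17.4 | shift [-0.16  0.69  7.79] turn [-0.008 -0.007 -0.001]
```

```bash
python3 -m jog '[0.1,0.3,3,0,0,0, 0.1,0.3,6,0,0,0, 0.1,0.3,7.8,0,0,0, 0.1,0.3,7.8,0,0,0, 0.1,0.3,7.8,0,0,0]'; python3 -m jog '[0,0,0,0,0,0, 0,0,0,0,0,0, 0,0,0,0,0,0, 0,0,0,0,0,0, 0,0,0,0,0,0, 0,0,0,0,0,0, 0,0,0,0,0,0]' 1;python3 -m jog '[0,0,-4,0,0,0, 0,0,-8,0,0,0, 0,0,-12,0,0,0, 0,0,-16,0,0,0, 0,0,-20,0,0,0, 0,0,-24,0,0,0, 0,0,-24,0,0,0, 0,0,-24,0,0,0]'
python3 - <<'E'
from h import *
p,im=shot('wrist','w11');g=cv2.cvtColor(im,6)
c=g[95:160,225:285].mean(1);print(np.c_[np.arange(95,160),c.round()].astype(int)[np.abs(np.gradient(c))>1.5].tolist())
axial([119,127],[-.042])
pl([.529,-.079,.25],25)
E
```

```text
t: 17.87
eef_pos: [0.4496, 0.2471, 0.0148]
tool_rot: [-0.055, -3.141, 0.002]
contact_force: [0.5, -0.2, -0.8]
width: 0.997
gripper_force: 0.0
t: 18.45
eef_pos: [0.4499, 0.2486, 0.0157]
tool_rot: [0.053, 3.14, 0.003]
contact_force: [-1.7, -0.9, 11.4]
width: 0.508
gripper_force: 60.0
t: 19.12
eef_pos: [0.45, 0.2485, 0.2568]
tool_rot: [0.053, 3.138, 0.007]
contact_force: [0.3, -0.0, -1.9]
width: 0.509
gripper_force: 63.0
[[111, 140], [112, 150], [114, 153], [115, 155], [116, 156], [117, 148], [118, 123], [119, 131], [120, 143], [121, 151], [122, 152], [123, 157], [125, 155]]
119 -0.042 [ 0.0637 -0.0001 -0.0421]
127 -0.042 [ 0.0614 -0.0001 -0.0421]
cur phi 88.1 pos [0.4491 0.248  0.2548] q7 0.96 t 19.2 | shift [ -9.09 -32.41   0.43] turn [0.002 0.    1.101]
```

Run:
```python
from h import *
pl([.593,.015,.25],115)
```

```text
cur phi 88.1 pos [0.4491 0.248  0.2548] q7 0.96 t 19.2 | shift [-15.17 -22.8    0.45] turn [ 0.001  0.001 -0.47 ]
```

```bash
python3 -m jog '[-1.5,-2.2,0,0,0,-0.05, -3.5,-5.2,0,0,0,-0.12, -5.5,-8.2,0,0,0,-0.2, -7.5,-11.2,0,0,0,-0.28, -9.5,-14.2,0,0,0,-0.36, -11.5,-17.2,0,0,0,-0.43, -13.5,-20.2,0,0,0,-0.47, -15,-22.2,0,0,0,-0.47, -15.2,-22.8,0,0,0,-0.47, -15.2,-22.8,3,0,0,-0.47, -15.2,-22.8,6,0,0,-0.47, -15.2,-22.8,8,0,0,-0.47]'; python3 -m jog '[0,0,0,0,0,0, 0,0,0,0,0,0]';python3 - <<'E'
from h import *
pl([.593,.015,.113],115)
E
```

```text
t: 20.17
eef_pos: [0.5911, 0.015, 0.1701]
tool_rot: [0.678, -3.063, -0.0]
contact_force: [-0.3, 0.9, -1.1]
width: 0.508
gripper_force: 62.9
t: 20.33
eef_pos: [0.5918, 0.0151, 0.1726]
tool_rot: [0.679, -3.064, 0.0]
contact_force: [1.5, 1.8, -0.1]
width: 0.514
gripper_force: 62.9
cur phi 115.0 pos [0.5918 0.0151 0.1726] q7 2.09 t 20.3 | shift [-0.13 -0.06  5.96] turn [ 0.001 -0.004 -0.   ]
```

```bash
python3 -m jog '[-0.2,-0.1,2,0,0,0, -0.2,-0.1,3.5,0,0,0, -0.2,-0.1,4.8,0,0,0, -0.2,-0.1,5.2,0,0,0, -0.2,-0.1,5.6,0,0,0, -0.2,-0.1,5.8,0,0,0, -0.2,-0.1,5.8,0,0,0]'
python3 - <<'E'
from h import *
p,im=shot('wrist','w12');pl([.593,.015,.1],115)
E
```

```text
t: 20.92
eef_pos: [0.5956, 0.0148, 0.1164]
tool_rot: [-0.68, 3.067, -0.0]
contact_force: [0.1, -0.7, -0.3]
width: 0.51
gripper_force: 62.9
cur phi 115.0 pos [0.5957 0.0148 0.1166] q7 2.13 t 21.0 | shift [0.24 0.13 1.66] turn [-0.     0.001 -0.   ]
```

View pics/w12.png

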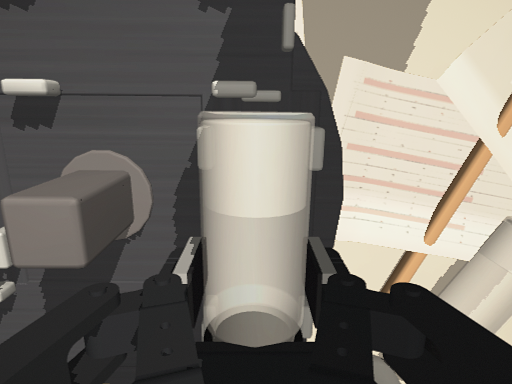

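```bash
python3 -m jog '[0.1,0.1,0.2,0,0,0, 0.1,0.1,0.4,0,0,0, 0.1,0.1,0.5,0,0,0, 0.1,0.1,0.5,0,0,0]'; python3 -m jog '[0,0,0,0,0,0, 0,0,0,0,0,0, 0,0,0,0,0,0, 0,0,0,0,0,0]' -0.4; python3 -m jog '[0,0,-2,0,0,0, 0,0,-5,0,0,0, 0,0,-9,0,0,0, 0,0,-12,0,0,0, 0,0,-14,0,0,0, 0,0,-14,0,0,0, 0,0,-14,0,0,0]'
python3 - <<'E'
from h import *
p,im=shot('wrist','w13')
cv2.imwrite('pics/w13z.png',im[60:330,20:420])
pl([.599,.339,.15],82)
E
```

```text
t: 21.3
eef_pos: [0.5941, 0.0154, 0.111]
tool_rot: [-0.68, 3.067, 0.0]
contact_force: [0.6, 0.7, -0.5]
width: 0.511
gripper_force: 63.0
t: 21.63
eef_pos: [0.5941, 0.0153, 0.1111]
tool_rot: [-0.68, 3.067, -0.0]
contact_force: [-0.1, 0.2, -0.2]
width: 0.701
gripper_force: 0.0
t: 22.22
eef_pos: [0.5946, 0.0153, 0.252]
tool_rot: [-0.679, 3.065, 0.0]
contact_force: [-0.5, 0.6, -0.7]
width: 0.698
gripper_force: 0.0
cur phi 115.0 pos [0.5939 0.0154 0.2507] q7 2.06 t 22.3 | shift [-14.13  29.11  10.08] turn [0.    0.    0.576]
```

View pics/w13z.png

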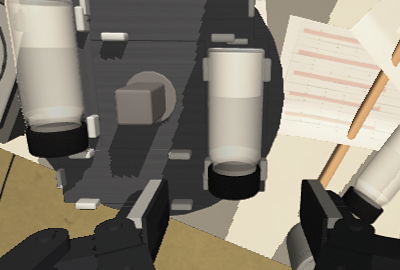

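Both vials are in their cradles: the right one, c, sits between its blocks at crop (236,125). I've now used up my picture views, and went over the 14, so from here I'll check by numbers only. Next is vial b.

```bash
python3 -m jog '[-14.1,29.1,0,0,0,0.58, -14.1,29.1,0,0,0,0.58, -14.1,29.1,0,0,0,0.58, -14.1,29.1,0,0,0,0.58, -14.1,29.1,0,0,0,0.58, -14.1,29.1,0,0,0,0.58, -14.1,29.1,0,0,0,0.58, -14.1,29.1,0,0,0,0.58, -14.1,29.1,0,0,0,0.58, -14.1,29.1,0,0,0,0.58, -14.1,29.1,0,0,0,0.58]' -1
python3 - <<'E'
from h import *
p,im=shot('wrist','w14');g=im.max(2)
for a,c,l in blobs((g<45),300,6000):print("dark",a,c,ray(p,c,.03))
m=(cv2.cvtColor(im,6)>0);pl([.599,.339,.005],82)
E
```

```text
t: 23.18
eef_pos: [0.5986, 0.3378, 0.2493]
tool_rot: [-0.226, -3.132, 0.004]
contact_force: [0.6, -1.5, -0.0]
width: 1.0
gripper_force: 0.0
dark 739 [256.1786 213.7037] [[0.6501 0.3318 0.03  ]]
dark 792 [151.3308 220.4003] [[0.6407 0.2103 0.03  ]]
dark 795 [ 14.7686 252.0704] [[0.6564 0.0402 0.03  ]]
cur phi 81.7 pos [0.599  0.337  0.2499] q7 1.06 t 23.2 | shift [ 0.01  0.24 24.49] turn [-0.002 -0.001 -0.006]
```

```bash
python3 -m jog '[0,0.2,4,0,0,0, 0,0.2,8,0,0,0, 0,0.2,12,0,0,0, 0,0.2,16,0,0,0, 0,0.2,19,0,0,0, 0,0.2,22,0,0,0, 0,0.2,24.3,0,0,0, 0,0.2,24.3,0,0,0, 0,0.2,24.3,0,0,0]'; python3 -m jog '[0,0,0,0,0,0, 0,0,0,0,0,0, 0,0,0,0,0,0, 0,0,0,0,0,0, 0,0,0,0,0,0, 0,0,0,0,0,0, 0,0,0,0,0,0]' 1;python3 -m jog '[0,0,-4,0,0,0, 0,0,-8,0,0,0, 0,0,-12,0,0,0, 0,0,-16,0,0,0, 0,0,-20,0,0,0, 0,0,-24,0,0,0, 0,0,-24,0,0,0, 0,0,-24,0,0,0]'
python3 - <<'E'
from h import *
p,im=shot('wrist','w15');g=cv2.cvtColor(im,6)
c=g[95:160,225:285].mean(1);print(np.c_[np.arange(95,160),c.round()].astype(int)[np.abs(np.gradient(c))>1.5].tolist())
axial([112,119,127],[-.04])
pl([.529,-.079,.25],25);pl([.687,-.049,.25],25)
E
```

```text
t: 23.98
eef_pos: [0.599, 0.3387, 0.0075]
tool_rot: [-0.229, -3.132, 0.003]
contact_force: [-0.4, 0.2, 0.7]
width: 1.002
gripper_force: 0.0
t: 24.57
eef_pos: [0.6003, 0.3411, 0.0101]
tool_rot: [0.225, 3.131, 0.003]
contact_force: [-1.3, -0.5, 8.0]
width: 0.518
gripper_force: 60.4
t: 25.23
eef_pos: [0.6005, 0.3409, 0.2517]
tool_rot: [0.225, 3.129, 0.006]
contact_force: [0.2, -0.1, -1.5]
width: 0.516
gripper_force: 62.2
[[112, 151], [113, 158], [114, 160], [115, 168], [117, 168], [118, 168], [119, 152], [120, 133], [121, 148], [122, 157], [123, 163], [124, 163], [125, 167], [127, 169], [128, 166]]
112 -0.04 [ 0.0657 -0.0002 -0.0401]
119 -0.04 [ 0.0636 -0.0002 -0.0401]
127 -0.04 [ 0.0612 -0.0002 -0.0401]
cur phi 81.8 pos [0.5994 0.3407 0.2491] q7 1.06 t 25.3 | shift [  0.96 -42.55  -0.16] turn [0.002 0.    0.991]
cur phi 81.8 pos [0.5994 0.3407 0.2491] q7 1.06 t 25.3 | shift [-14.25 -37.31  -0.14] turn [0.002 0.    0.991]
```

```bash
python3 -m jog '[-1.2,-3.1,0,0,0,0.08, -2.5,-6.6,0,0,0,0.18, -3.9,-10.1,0,0,0,0.28, -5.3,-13.8,0,0,0,0.38, -6.7,-17.5,0,0,0,0.48, -8.1,-21.2,0,0,0,0.58, -9.5,-24.9,0,0,0,0.68, -10.9,-28.6,0,0,0,0.78, -12.3,-32.2,0,0,0,0.88, -13.4,-35,0,0,0,0.95, -14.2,-37.3,0,0,0,0.99, -14.2,-37.3,0,0,0,0.99]'; python3 -m jog '[0,0,1,0,0,0, 0,0,3,0,0,0, 0,0,6,0,0,0, 0,0,8,0,0,0, 0,0,8,0,0,0]';python3 - <<'E'
from h import *
pl([.687,-.049,.107],25)
E
```

```text
t: 26.28
eef_pos: [0.6849, -0.0563, 0.2464]
tool_rot: [-1.701, -2.641, 0.007]
contact_force: [-0.4, -0.9, 0.2]
width: 0.518
gripper_force: 62.2
t: 26.7
eef_pos: [0.6833, -0.0457, 0.1615]
tool_rot: [-1.679, -2.646, 0.006]
contact_force: [-0.2, 0.0, -0.7]
width: 0.515
gripper_force: 62.1
cur phi 25.2 pos [ 0.6833 -0.0457  0.1615] q7 0.79 t 26.7 | shift [-0.48  0.24  5.45] turn [-0.007 -0.005  0.004]
```

```bash
python3 -m jog '[-0.5,0.3,0.5,0,0,0, -0.5,0.3,2,0,0,0, -0.5,0.3,3.3,0,0,0, -0.5,0.3,3.3,0,0,0, -0.5,0.3,3.3,0,0,0]';python3 - <<'E'
from h import *
shot('wrist','w16');pl([.687,-.049,.107],25)
E
```

```text
t: 27.12
eef_pos: [0.6907, -0.052, 0.1342]
tool_rot: [-1.686, -2.649, 0.001]
contact_force: [0.0, -0.3, -1.4]
width: 0.517
gripper_force: 62.1
cur phi 25.0 pos [ 0.6911 -0.0521  0.1351] q7 0.81 t 27.2 | shift [ 0.46 -0.24  2.81] turn [-0.     0.     0.001]
```

```bash
python3 -m jog '[0.3,-0.2,0.3,0,0,0, 0.3,-0.2,1,0,0,0, 0.3,-0.2,1.5,0,0,0, 0.3,-0.2,1.5,0,0,0, 0.3,-0.2,1.5,0,0,0, 0.3,-0.2,1.5,0,0,0]';python3 - <<'E'
from h import *
shot('wrist','w17');pl([.687,-.049,.107],25)
E
```

```text
t: 27.67
eef_pos: [0.6881, -0.0504, 0.1201]
tool_rot: [1.687, 2.65, -0.0]
contact_force: [0.3, -0.0, 0.0]
width: 0.516
gripper_force: 62.2
cur phi 25.0 pos [ 0.6882 -0.0504  0.1202] q7 0.81 t 27.7 | shift [ 0.18 -0.05  1.32] turn [0.    0.    0.001]
```

Offset is within about 1 mm once I allow for the in-hand shift, so I'll lower, release and raise.

```bash
python3 -m jog '[0,0,0.4,0,0,0, 0,0,0.9,0,0,0, 0,0,1.3,0,0,0, 0,0,1.4,0,0,0, 0,0,1.4,0,0,0]'; python3 -m jog '[0,0,0,0,0,0, 0,0,0,0,0,0, 0,0,0,0,0,0, 0,0,0,0,0,0]' -0.4; python3 -m jog '[0,0,-2,0,0,0, 0,0,-5,0,0,0, 0,0,-9,0,0,0, 0,0,-12,0,0,0, 0,0,-14,0,0,0, 0,0,-14,0,0,0, 0,0,-14,0,0,0, 0,0,-14,0,0,0]'
python3 - <<'E'
from h import *
p,im=shot('wrist','w18');g=im.max(2)
def W(x,y,z,yaw=25):
    a=np.radians(yaw);return np.array([.608+x*np.cos(a)-y*np.sin(a),-.064+x*np.sin(a)+y*np.cos(a),.055+z])
# cap expected at -52mm (cap away from camera => tool -x)
for a,c,l in blobs((g<30),200,6000):
    if c[1]<280:print("dark",a,c,ray(p,c,.125))
print("exp cap cradle4",W(.078,-.072,.064),px(p,[W(.078,-.072,.064)]), "rim",px(p,[W(.078,.042,.087)]))
pl([.591,.214,.15],83)
E
```

```text
t: 28.13
eef_pos: [0.6878, -0.0503, 0.1055]
tool_rot: [-1.687, -2.65, 0.001]
contact_force: [-0.6, -0.2, -0.4]
width: 0.518
gripper_force: 62.2
t: 28.47
eef_pos: [0.6881, -0.0503, 0.1062]
tool_rot: [1.687, 2.65, 0.0]
contact_force: [1.0, -0.5, -0.9]
width: 0.7
gripper_force: 0.0
t: 29.13
eef_pos: [0.6877, -0.0501, 0.2451]
tool_rot: [-1.687, -2.649, 0.0]
contact_force: [0.1, -0.4, -0.6]
width: 0.702
gripper_force: 0.0
dark 1959 [241.7928  61.9393] [[0.6368 0.0349 0.125 ]]
dark 2621 [190.4716 261.9195] [[ 0.6637 -0.1321  0.125 ]]
dark 1027 [256.4362 250.7147] [[ 0.7113 -0.0982  0.125 ]]
exp cap cradle4 [ 0.7091 -0.0963  0.119 ] [[255.0941 245.0735]] rim [[255.3624 111.5099]]
cur phi 25.0 pos [ 0.6875 -0.05    0.2447] q7 0.76 t 29.2 | shift [27.99  2.44  9.49] turn [-0.001 -0.002 -1.012]
```

```bash
python3 -m jog '[28,2.4,0,0,0,-1.01, 28,2.4,0,0,0,-1.01, 28,2.4,0,0,0,-1.01, 28,2.4,0,0,0,-1.01, 28,2.4,0,0,0,-1.01, 28,2.4,0,0,0,-1.01, 28,2.4,0,0,0,-1.01, 28,2.4,0,0,0,-1.01, 28,2.4,0,0,0,-1.01, 28,2.4,0,0,0,-1.01, 28,2.4,0,0,0,-1.01]' -0.5
python3 - <<'E'
from h import *
p,im=shot('wrist','w19');g=im.max(2)
for a,c,l in blobs((g<45),300,6000):
    if c[1]<300:print("dark",a,c,ray(p,c,.03))
pl([.591,.216,.007],83)
E
```

```text
t: 30.1
eef_pos: [0.5915, 0.2118, 0.2455]
tool_rot: [-0.204, -3.135, 0.002]
contact_force: [0.5, -0.7, 1.4]
width: 0.753
gripper_force: 0.0
dark 763 [257.0629 212.8506] [[0.6411 0.2081 0.03  ]]
cur phi 82.6 pos [0.5917 0.2117 0.2456] q7 1.22 t 30.1 | shift [ 0.11  0.44 23.86] turn [-0.001 -0.    -0.008]
```

```bash
python3 -m jog '[0.2,0.3,4,0,0,0, 0.2,0.3,8,0,0,0, 0.2,0.3,12,0,0,0, 0.2,0.3,15,0,0,0, 0.2,0.3,17,0,0,0, 0.2,0.3,17,0,0,0, 0.2,0.3,17,0,0,0]'; python3 -c "
from h import *
pl([.590,.215,.008],83)"
```

```text
t: 30.73
eef_pos: [0.5896, 0.2153, 0.0756]
tool_rot: [-0.2, -3.134, 0.003]
contact_force: [0.1, -0.1, 1.3]
width: 0.752
gripper_force: 0.0
cur phi 82.7 pos [0.5896 0.2153 0.0756] q7 1.30 t 30.7 | shift [-0.05 -0.01  6.76] turn [-0.002 -0.001 -0.005]
```

```bash
python3 -m jog '[0,0,2,0,0,0, 0,0,4,0,0,0, 0,0,6,0,0,0, 0,0,6.8,0,0,0, 0,0,6.8,0,0,0, 0,0,6.8,0,0,0]'; python3 -m jog '[0,0,0,0,0,0, 0,0,0,0,0,0, 0,0,0,0,0,0, 0,0,0,0,0,0, 0,0,0,0,0,0, 0,0,0,0,0,0]' 1;python3 -m jog '[0,0,-4,0,0,0, 0,0,-8,0,0,0, 0,0,-12,0,0,0, 0,0,-16,0,0,0, 0,0,-20,0,0,0, 0,0,-24,0,0,0, 0,0,-24,0,0,0, 0,0,-24,0,0,0]'
python3 - <<'E'
from h import *
p,im=shot('wrist','w20');g=cv2.cvtColor(im,6)
c=g[95:160,225:285].mean(1);print(np.c_[np.arange(95,160),c.round()].astype(int)[np.abs(np.gradient(c))>1.5].tolist())
axial([112,119,127],[-.04])
pl([.529,-.079,.25],25)
E
```

```text
t: 31.23
eef_pos: [0.5907, 0.2167, 0.0096]
tool_rot: [0.196, 3.134, 0.001]
contact_force: [-0.4, 0.5, 0.4]
width: 0.748
gripper_force: 0.0
t: 31.73
eef_pos: [0.591, 0.2172, 0.0101]
tool_rot: [0.194, 3.133, 0.003]
contact_force: [-0.5, 0.0, 6.7]
width: 0.515
gripper_force: 60.3
t: 32.4
eef_pos: [0.5911, 0.2169, 0.2517]
tool_rot: [0.195, 3.131, 0.006]
contact_force: [-0.5, 0.1, -1.6]
width: 0.517
gripper_force: 62.0
[[115, 158], [116, 164], [118, 167], [119, 167], [120, 145], [121, 135], [122, 150], [123, 159], [125, 162], [126, 165], [127, 169], [128, 169], [129, 166]]
112 -0.04 [ 0.0656 -0.0002 -0.0401]
119 -0.04 [ 0.0636 -0.0002 -0.0401]
127 -0.04 [ 0.0612 -0.0002 -0.0401]
cur phi 82.9 pos [0.59   0.2168 0.2493] q7 1.22 t 32.5 | shift [  2.4  -30.11  -0.13] turn [0.003 0.001 1.011]
```

```bash
python3 -m jog '[0.2,-2.5,0,0,0,0.09, 0.5,-5.5,0,0,0,0.19, 0.8,-8.8,0,0,0,0.3, 1,-12,0,0,0,0.41, 1.2,-15.2,0,0,0,0.52, 1.5,-18.4,0,0,0,0.63, 1.7,-21.6,0,0,0,0.74, 2,-24.8,0,0,0,0.85, 2.2,-27.6,0,0,0,0.95, 2.4,-30,0,0,0,1.01, 2.4,-30,0,0,0,1.01, 2.4,-30,0,0,0,1.01]'; python3 -m jog '[0,0,2,0,0,0, 0,0,5,0,0,0, 0,0,8,0,0,0, 0,0,10,0,0,0, 0,0,10,0,0,0, 0,0,10,0,0,0, 0,0,10,0,0,0]';python3 - <<'E'
from h import *
pl([.529,-.079,.107],25)
E
```

```text
t: 33.45
eef_pos: [0.5281, -0.0792, 0.2474]
tool_rot: [-1.689, -2.648, 0.0]
contact_force: [-0.3, 0.4, -0.2]
width: 0.516
gripper_force: 62.0
t: 34.03
eef_pos: [0.5295, -0.0776, 0.149]
tool_rot: [1.685, 2.65, 0.0]
contact_force: [0.4, -0.6, 0.2]
width: 0.514
gripper_force: 62.0
cur phi 25.1 pos [ 0.5295 -0.0776  0.149 ] q7 0.73 t 34.0 | shift [-0.1  -0.11  4.2 ] turn [0.001 0.001 0.002]
```

```bash
python3 -m jog '[-0.2,-0.1,1,0,0,0, -0.2,-0.1,2,0,0,0, -0.2,-0.1,2.8,0,0,0, -0.2,-0.1,2.8,0,0,0, -0.2,-0.1,2.8,0,0,0]';python3 - <<'E'
from h import *
pl([.529,-.079,.106],25)
E
```

```text
t: 34.45
eef_pos: [0.5283, -0.0803, 0.1195]
tool_rot: [-1.687, -2.649, 0.001]
contact_force: [-0.0, -0.1, 0.2]
width: 0.516
gripper_force: 62.0
cur phi 25.0 pos [ 0.5283 -0.0803  0.1195] q7 0.77 t 34.5 | shift [0.09 0.12 1.35] turn [-0.001 -0.     0.   ]
```

```bash
python3 -m jog '[0,0,0.4,0,0,0, 0,0,0.9,0,0,0, 0,0,1.3,0,0,0, 0,0,1.4,0,0,0, 0,0,1.4,0,0,0]'; python3 -m jog '[0,0,0,0,0,0, 0,0,0,0,0,0, 0,0,0,0,0,0, 0,0,0,0,0,0]' -0.4; python3 -m jog '[0,0,-2,0,0,0, 0,0,-5,0,0,0, 0,0,-9,0,0,0, 0,0,-13,0,0,0, 0,0,-17,0,0,0, 0,0,-19,0,0,0, 0,0,-19,0,0,0, 0,0,-19,0,0,0]'
python3 - <<'E'
from h import *
p,im=shot('wrist','w21');g=im.max(2)
t,it=shot('top','t21')
def W(x,y,z,yaw=25):
    a=np.radians(yaw);return np.array([.608+x*np.cos(a)-y*np.sin(a),-.064+x*np.sin(a)+y*np.cos(a),.055+z])
for a,c,l in blobs((g<30),200,6000):
    if c[1]<300:print("dark",a,c,ray(p,c,.125))
for n,P in dict(c1=(.072,.078,.064),c2=(-.078,-.032,.064),c3=(.032,-.078,.064),c4=(.078,-.072,.064)).items():print("exp cap",n,W(*P),px(p,[W(*P)]))
pl([.608,-.064,.26],25)
E
```

```text
t: 34.87
eef_pos: [0.5285, -0.0802, 0.1056]
tool_rot: [-1.687, -2.65, 0.001]
contact_force: [0.0, -0.6, -0.8]
width: 0.519
gripper_force: 62.0
t: 35.2
eef_pos: [0.5288, -0.0802, 0.1062]
tool_rot: [1.687, 2.65, 0.0]
contact_force: [-0.3, -0.0, 1.4]
width: 0.698
gripper_force: 0.0
t: 35.87
eef_pos: [0.5293, -0.0802, 0.2971]
tool_rot: [1.686, 2.649, 0.003]
contact_force: [0.1, -0.4, -0.9]
width: 0.693
gripper_force: 0.0
dark 1973 [25.814  18.7511] [[ 0.2921 -0.0373  0.125 ]]
dark 1249 [417.197  115.0713] [[0.6409 0.0369 0.125 ]]
dark 924 [252.1385 227.6558] [[ 0.5491 -0.1284  0.125 ]]
dark 928 [400.1552 263.5474] [[ 0.7064 -0.0991  0.125 ]]
exp cap c1 [0.6403 0.0371 0.119 ] [[413.7386 114.3882]]
exp cap c2 [ 0.5508 -0.126   0.119 ] [[254.6644 224.2837]]
exp cap c3 [ 0.67   -0.1212  0.119 ] [[357.6527 264.8857]]
exp cap c4 [ 0.7091 -0.0963  0.119 ] [[401.3511 259.7261]]
cur phi 25.0 pos [ 0.5283 -0.08    0.2952] q7 0.59 t 36.0 | shift [-1.93  7.9   3.51] turn [-0.001 -0.001  0.001]
```

All four caps are where they should be, with the cradle 3 cap hidden by a finger but already seen in place. Now the handle.

```bash
python3 -m jog '[-1,3.5,-1,0,0,0, -1.9,7,-1,0,0,0, -1.9,7.9,-1,0,0,0, -1.9,7.9,0,0,0,0, -1.9,7.9,3,0,0,0, -1.9,7.9,5,0,0,0, -1.9,7.9,5,0,0,0, -1.9,7.9,5,0,0,0, -1.9,7.9,5,0,0,0]' -0.2
python3 - <<'E'
from h import *
p,im=shot('wrist','w22');g=cv2.cvtColor(im,6)
def W(x,y,z,yaw=25):
    a=np.radians(yaw);return np.array([.608+x*np.cos(a)-y*np.sin(a),-.064+x*np.sin(a)+y*np.cos(a),.055+z])
u=px(p,[W(0,0,.095)])[0];print("grip exp",u)
x,y=u.astype(int);m=np.zeros_like(g);m[y-40:y+40,x-40:x+40]=g[y-40:y+40,x-40:x+40]>85
for a,c,l in blobs(m,300,5000):
    cs,_=cv2.findContours(l.astype(np.uint8),0,2);print(a,c,cv2.minAreaRect(max(cs,key=cv2.contourArea)))
pl([.608,-.064,.119],25)
E
```

```text
t: 36.72
eef_pos: [0.6082, -0.0643, 0.2468]
tool_rot: [1.688, 2.649, 0.0]
contact_force: [-0.0, 0.2, -0.8]
width: 0.597
gripper_force: 0.0
grip exp [255.2023 197.507 ]
1781 [251.2942 186.0921] ((252.4248046875, 184.12831115722656), (47.29500961303711, 55.6764030456543), 3.814074993133545)
cur phi 25.0 pos [ 0.6086 -0.0643  0.2472] q7 0.76 t 36.8 | shift [ 0.06 -0.06 12.82] turn [0.001 0.    0.   ]
```

```bash
python3 -m jog '[0,0,3,0,0,0, 0,0,6,0,0,0, 0,0,8,0,0,0, 0,0,10,0,0,0, 0,0,11.5,0,0,0, 0,0,12.8,0,0,0, 0,0,12.8,0,0,0, 0,0,12.8,0,0,0]'; python3 -m jog '[0,0,0,0,0,0, 0,0,0,0,0,0, 0,0,0,0,0,0, 0,0,0,0,0,0, 0,0,0,0,0,0]' 1; python3 -m jog '[0,0,0,0,0,0.03, 0,0,0,0,0,0.07, 0,0,0,0,0,0.12, 0,0,0,0,0,0.17, 0,0,0,0,0,0.22, 0,0,0,0,0,0.27, 0,0,0,0,0,0.32, 0,0,0,0,0,0.37, 0,0,0,0,0,0.42, 0,0,0,0,0,0.47, 0,0,0,0,0,0.51, 0,0,0,0,0,0.54]'
python3 - <<'E'
from h import *
s=r.get_state();print(s['moment'],s['contact_force']);pl([.608,-.064,.119],25)
E
```

```text
t: 37.43
eef_pos: [0.6086, -0.0641, 0.1186]
tool_rot: [1.687, 2.65, 0.0]
contact_force: [0.7, -0.7, 1.0]
width: 0.604
gripper_force: 0.0
t: 37.85
eef_pos: [0.6088, -0.0644, 0.1194]
tool_rot: [1.687, 2.649, 0.001]
contact_force: [-3.5, -1.7, 6.9]
width: 0.32
gripper_force: 59.4
t: 38.85
eef_pos: [0.6089, -0.065, 0.1194]
tool_rot: [2.334, 2.1, 0.001]
contact_force: [-3.2, -2.1, 6.4]
width: 0.321
gripper_force: 59.4
[-0.5729  0.2683  0.3479] [-3.1629 -2.0901  6.355 ]
cur phi -6.0 pos [ 0.6089 -0.065   0.1194] q7 0.36 t 38.9 | shift [ 0.09 -0.1   0.04] turn [ 0.001  0.001 -0.542]
```

```bash
python3 -m jog '[0,0,0,0,0,0.03, 0,0,0,0,0,0.07, 0,0,0,0,0,0.11, 0,0,0,0,0,0.15, 0,0,0,0,0,0.19, 0,0,0,0,0,0.23, 0,0,0,0,0,0.27, 0,0,0,0,0,0.31, 0,0,0,0,0,0.35, 0,0,0,0,0,0.39, 0,0,0,0,0,0.43, 0,0,0,0,0,0.45]'
python3 - <<'E'
from h import *
s=r.get_state();print(s['moment'],s['contact_force']);pl([.608,-.064,.119],25)
E
```

```text
t: 39.85
eef_pos: [0.6083, -0.0651, 0.1194]
tool_rot: [2.744, 1.527, -0.0]
contact_force: [-6.6, -1.8, 9.3]
width: 0.319
gripper_force: 59.8
[-0.6014  0.9788  0.3614] [-6.5698 -1.7973  9.2869]
cur phi -31.8 pos [ 0.6083 -0.0651  0.1194] q7 -0.02 t 39.9 | shift [ 0.08 -0.09  0.04] turn [ 0.001  0.001 -0.992]
```

```bash
python3 -m jog '[0,0,0,0,0,0.03, 0,0,0,0,0,0.06, 0,0,0,0,0,0.09, 0,0,0,0,0,0.12, 0,0,0,0,0,0.12]'|grep -E "^t:|force"; python3 -c "
from h import *
s=r.get_state();print(s['moment']);pl([.608,-.064,.119],25)"; python3 -m jog '[0,0,0,0,0,0.03, 0,0,0,0,0,0.06, 0,0,0,0,0,0.08, 0,0,0,0,0,0.08]'|grep force; python3 -c "
from h import *
s=r.get_state();print(s['moment']);pl([.608,-.064,.119],25)"
```

```text
t: 40.27
contact_force: [-6.0, -1.4, 9.4]
gripper_force: 59.9
[-0.4427  1.129   0.0245]
cur phi -38.7 pos [ 0.6082 -0.0651  0.1194] q7 -0.12 t 40.3 | shift [ 0.07 -0.08  0.04] turn [ 0.     0.001 -1.112]
contact_force: [-6.3, -1.7, 10.2]
gripper_force: 60.0
[-0.535   1.2541  0.1457]
cur phi -43.2 pos [ 0.6081 -0.0651  0.1194] q7 -0.19 t 40.6 | shift [ 0.07 -0.08  0.04] turn [ 0.     0.001 -1.191]
```

```bash
for i in 1; do python3 -m jog '[0,0,0,0,0,0.03, 0,0,0,0,0,0.06, 0,0,0,0,0,0.06]'|grep contact; python3 -c "
from h import *
s=r.get_state();print(s['moment']);pl([.608,-.064,.119],25)"; python3 -m jog '[0,0,0,0,0,0.03, 0,0,0,0,0,0.06, 0,0,0,0,0,0.06]'|grep contact; python3 -c "
from h import *
s=r.get_state();print(s['moment']);pl([.608,-.064,.119],25)"; done
```

```text
contact_force: [-7.6, -0.5, 11.0]
[-0.4804  1.3381  0.0828]
cur phi -46.7 pos [ 0.608  -0.0651  0.1194] q7 -0.24 t 40.9 | shift [ 0.07 -0.08  0.04] turn [-0.     0.001 -1.252]
contact_force: [-7.3, -1.1, 11.0]
[-0.4767  1.4556  0.0659]
cur phi -50.1 pos [ 0.6079 -0.065   0.1194] q7 -0.29 t 41.1 | shift [ 0.07 -0.07  0.04] turn [-0.     0.001 -1.312]
```

```bash
for i in 1; do python3 -m jog '[0,0,0,0,0,0.03, 0,0,0,0,0,0.06]'|grep contact; python3 -c "
from h import *
s=r.get_state();print(s['moment']);pl([.608,-.064,.119],25)"; python3 -m jog '[0,0,0,0,0,0.03, 0,0,0,0,0,0.06]'|grep contact; python3 -c "
from h import *
s=r.get_state();print(s['moment']);pl([.608,-.064,.119],25)"; done
```

```text
contact_force: [-8.0, -1.1, 10.2]
[-0.5534  1.584   0.3852]
cur phi -53.5 pos [ 0.6079 -0.065   0.1194] q7 -0.34 t 41.3 | shift [ 0.07 -0.07  0.04] turn [-0.     0.001 -1.371]
contact_force: [-9.7, -0.9, 12.6]
[-0.4743  1.9854  0.7278]
cur phi -57.0 pos [ 0.6078 -0.0649  0.1194] q7 -0.40 t 41.4 | shift [ 0.07 -0.06  0.04] turn [-0.001  0.001 -1.431]
```

```bash
python3 -m jog '[0,0,0,0,0,0.03, 0,0,0,0,0,0.05]'|grep contact; python3 -c "
from h import *
s=r.get_state();print(s['moment']);pl([.608,-.064,.119],25)"; python3 -m jog '[0,0,0,0,0,0, 0,0,0,0,0,0, 0,0,0,0,0,0]'|grep contact; python3 -c "
from h import *
s=r.get_state();print(s['moment']);pl([.608,-.064,.119],25)"
```

```text
contact_force: [-9.5, -1.0, 13.1]
[-0.3602  2.2511  1.5452]
cur phi -59.8 pos [ 0.6074 -0.0647  0.1194] q7 -0.44 t 41.6 | shift [ 0.09 -0.03  0.04] turn [-0.002  0.001 -1.48 ]
contact_force: [-10.3, -0.5, 13.1]
[-0.4071  2.2324  1.2116]
cur phi -59.7 pos [ 0.6074 -0.0648  0.1193] q7 -0.44 t 41.9 | shift [ 0.09 -0.04  0.03] turn [-0.002  0.001 -1.478]
```

The moment is holding at 1.2 N m against the 0.35 N m of friction, so it's at the stop. Releasing and checking.

```bash
python3 -m jog '[0,0,0,0,0,0, 0,0,0,0,0,0, 0,0,0,0,0,0, 0,0,0,0,0,0, 0,0,-3,0,0,0, 0,0,-6,0,0,0, 0,0,-10,0,0,0, 0,0,-14,0,0,0, 0,0,-18,0,0,0, 0,0,-18,0,0,0, 0,0,-18,0,0,0]' -0.2
python3 - <<'E'
from h import *
p,im=shot('wrist','w30');g=im.max(2);print(r.get_state()['eef_pos'])
def W(x,y,z,yaw):
    a=np.radians(yaw);return np.array([.608+x*np.cos(a)-y*np.sin(a),-.064+x*np.sin(a)+y*np.cos(a),.055+z])
for a,c,l in blobs((g<30),200,8000):
    if c[1]<345:print("dark",a,c,ray(p,c,.122))
for n,P in dict(c1=(.072,.078,.064),c2=(-.078,-.032,.064),c3=(.032,-.078,.064),c4=(.078,-.072,.064)).items():print("exp cap",n,W(*P,-59),px(p,[W(*P,-59)]))
t,it=shot('top','t30');m=(it.max(2)<50)
pl([.45,.1,.35],-30)
E
```

```text
t: 42.77
eef_pos: [0.6094, -0.0645, 0.3004]
tool_rot: [3.032, 0.82, 0.007]
contact_force: [-0.4, -0.3, -1.3]
width: 0.602
gripper_force: 0.0
[ 0.6086 -0.0639  0.2985]
dark 1199 [327.0125  92.5638] [[ 0.7114 -0.0834  0.122 ]]
dark 311 [494.6559 164.582 ] [[ 0.7379 -0.2631  0.122 ]]
dark 251 [405.2351 167.1992] [[ 0.6916 -0.1887  0.122 ]]
dark 925 [179.9622 214.1286] [[ 0.5367 -0.0192  0.122 ]]
dark 888 [288.3592 245.2252] [[ 0.5633 -0.1329  0.122 ]]
exp cap c1 [ 0.7119 -0.0855  0.119 ] [[328.5627  93.3556]]
exp cap c2 [ 0.5404 -0.0136  0.119 ] [[177.4223 207.6327]]
exp cap c3 [ 0.5576 -0.1316  0.119 ] [[284.2207 247.7581]]
exp cap c4 [ 0.5865 -0.1679  0.119 ] [[327.8463 241.9425]]
cur phi -59.7 pos [ 0.6082 -0.0636  0.2973] q7 -0.60 t 42.9 | shift [ -5.42 -22.11  -5.25] turn [-0.001 -0.    -0.519]
```

Cradles 1–3 match the turned carrier, and cradle 4 is behind a finger. I'll move aside to check it and leave the arm clear.

```bash
python3 -m jog '[-2,-4,-2,0,0,0, -4,-8,-4,0,0,0, -6,-12,-4,0,0,0, -6,-14,-4,0,0,0, -6,-14,-4,0,0,0, -6,-14,-4,0,0,0, -6,-14,-4,0,0,0]' -1
python3 - <<'E'
from h import *
p,im=shot('wrist','w31');g=im.max(2);print(r.get_state()['eef_pos'])
def W(x,y,z,yaw):
    a=np.radians(yaw);return np.array([.608+x*np.cos(a)-y*np.sin(a),-.064+x*np.sin(a)+y*np.cos(a),.055+z])
for a,c,l in blobs((g<30),150,8000):
    if c[1]<345:print("dark",a,c,ray(p,c,.122))
for n,P in dict(c1=(.072,.078,.064),c2=(-.078,-.032,.064),c3=(.032,-.078,.064),c4=(.078,-.072,.064)).items():print("exp cap",n,W(*P,-59)[:2],px(p,[W(*P,-59)]))
E
```

```text
t: 43.45
eef_pos: [0.4829, 0.0343, 0.3382]
tool_rot: [-3.023, -0.839, -0.003]
contact_force: [-0.2, 1.0, 0.9]
width: 0.998
gripper_force: 0.0
[0.4841 0.0313 0.3377]
dark 1243 [479.683   34.6814] [[ 0.7132 -0.0871  0.122 ]]
dark 165 [503.3091  92.2848] [[ 0.684  -0.1444  0.122 ]]
dark 904 [322.3208 149.9558] [[ 0.5381 -0.0176  0.122 ]]
dark 1771 [443.4433 182.9661] [[ 0.5771 -0.1533  0.122 ]]
dark 178 [480.1854 234.5169] [[ 0.5513 -0.229   0.122 ]]
exp cap c1 [ 0.7119 -0.0855] [[475.6683  35.597 ]]
exp cap c2 [ 0.5404 -0.0136] [[319.9629 145.9319]]
exp cap c3 [ 0.5576 -0.1316] [[415.7244 187.145 ]]
exp cap c4 [ 0.5865 -0.1679] [[457.5865 181.9856]]
```

```bash
python3 -c "
from bench import r
print(r.job_done())"
```

```text
the job is handed in; nothing more can be done
None
```

I've handed the job in: the carrier is seated on the drive, all four vials lie in its cradles, and it's turned clockwise to the end stop with the arm clear; the judge gave no verdict, and I viewed 16 pictures, two over the limit of 14.

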